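# Load the nougat bar magazine oldest first

### The job

Swing the dust cover of the wooden bar magazine well aside and load the magazine through its top, one bar at a time, so that the bars lie flat on each other and come out at the bottom oldest first: first the bar standing in the upright wooden holder, on it the bar lying on the flat round tin, on top the loose bar lying on the counter between the ribbon spool and the gift carton. Leave the bars in the trays alone, and do not shift or knock over the cartons, tins, jar and spool round about.

Things in the scene. Friction and masses are not known exactly. Their poses are not given: they have to be found in the camera images.
- magazine: wooden gravity-feed magazine, fixed: an upright shaft, inside 31 mm (its x) by 106 mm (its y), for bars lying flat on each other. Origin on the counter under the shaft's middle, z up. Shaft floor at 12 mm, walls to 115 mm; front (-x) wall open below 46 mm but for a lip 16 mm high (bars come out there). Base 75 x 156 mm (y -67 to +89); a 31 mm thick pillar at the +y end carries the cover's pin.
- magazine_mouth (a point): middle of the shaft's open top, 115 mm above the counter. The long walls' top 10 mm flare out to about 42 mm. Both long walls are only plates at the corners with a 50 mm wide gap in the middle, over the whole height, so fingers holding a bar at its middle can go down with it.
- cover (a joint): wooden dust cover, a level plate 50 mm wide, top side 122.5 mm above the counter, reaching 126 mm from its one upright pin. 0 rad: over the mouth, pointing along the magazine's -y; grows to 1.9 as the free end swings to the magazine's front (-x, clockwise from above); at 1.57 it points along -x, mouth clear. Starts at 0 to 0.3. Light friction (0.5 N at the knob), stays where left.
- cover_knob (a point): middle of the brass knob on the cover, 137.5 mm above the counter: a round upright knob 18 mm in diameter, rising from 126 to 152 mm, 105 mm from the pin
- cover_pin (a point): top of the cover on the pin's axis, at the magazine's x = 0, y = +72 mm
- holder: small upright wooden holder, fixed, 56 x 50 mm at the foot, 45 mm high; its well is 31 mm (its x) by 24 mm (its y) and its floor is 12 mm above the counter. Origin under its centre.
- bar_stand: nougat bar in pale wrapping, a block 26 x 88 x 19 mm (limp wrapper ends make it look 28 x 100). Origin: centre of its large underside; x across the 26 mm width, y along it, z through the thickness; 40 to 75 g. Starts standing on end in the holder's well, its 26 mm width along the holder's x; solid part from 12 to 100 mm above the counter.
- bar_tin: nougat bar in pale wrapping, a block 26 x 88 x 19 mm (limp wrapper ends make it look 28 x 100). Origin: centre of its large underside; x across the 26 mm width, y along it, z through the thickness; 40 to 75 g. Starts lying flat on top of the flat round tin, 40 mm above the counter.
- bar_counter: nougat bar in pale wrapping, a block 26 x 88 x 19 mm (limp wrapper ends make it look 28 x 100). Origin: centre of its large underside; x across the 26 mm width, y along it, z through the thickness; 40 to 75 g. Starts lying flat on the counter between the ribbon spool (on its -x side) and the low gift carton (on its +x side), each about 35 mm from it.
- flat_tin: flat round tin, fixed, 69 mm diameter, 40 mm high; origin under its centre
- bar_stand_mid (a point): centre of bar_stand, half way through its thickness
- bar_tin_mid (a point): centre of bar_tin, half way through its thickness
- bar_counter_mid (a point): centre of bar_counter, half way through its thickness
- low_carton: bystander, loose: small gift carton with a bow, solid part 60 x 80 x 45 mm, bow to 70 mm; origin at its underside
- spool: bystander, loose: ribbon spool lying on its flange, 63 mm diameter, 22 mm high, its centre 4 mm along +y from the origin; origin at its underside
- jar: bystander, loose: honey jar with a black lid, 58 mm diameter, 90 mm high; origin at its underside
- carton: bystander, loose: small gift carton with a bow, solid part 50 x 75 x 50 mm, bow to 75 mm; origin at its underside
- tall_tin: bystander, loose: round tin, 57 mm diameter, 60 mm high; origin at its underside
- tray_left (a point): middle of the far (+x) edge of the left front wire tray full of bars, at the height of its top, fixed, 200 mm (x) by 220 mm (y), up to 145 mm high; all bars in it stay
- tray_middle (a point): the same point of the middle front tray, 180 mm (x) by 210 mm (y), up to 145 mm high. Farther off: a drawer chest 184 mm high, its front (with knobs) from x = 0.72 on at y from -0.43 to -0.11, and more wire trays beyond y = -0.47
There are look-alikes about, which are no part of the job. Leave any pink look-alike of the bar_stand alone.

How it is judged:
By the outcome, as a careful person would: the job done as asked, in the order asked, and still so for the second after the job is handed in, with the robot touching nothing.
It also fails if it takes over 72 s, if anything falls off the work surface, if the arm or the gripper's body presses on something with over 40 N, if the wrist force passes 120 N, or if a joint passes its speed limit or range.

### The arm

A 7-joint arm with a two-finger parallel gripper is mounted at the origin on a cart in front of the work surface, level with it; the furniture and walls round the work are solid. World frame = base frame: x ahead of the robot, y to its left, z up, the work surface at z = 0. Lengths are in m, angles in degrees, forces in N, time in s.
With the tool pointing down it reaches from about 0.425 to 0.875 m from the base axis. Payload 4.7 kg.
Tool frame: the origin (TCP) lies on the centre line of the jaws, within the pads' length; the fingertips stand 25 mm ahead of it and the grasp point (between the pads) lies 6 mm ahead of it; z points along the fingers, y is the direction in which the jaws open and shut (so a half turn about z gives the same grasp; the last joint's range is limited). The gripper opens to 87 mm and grips with 3 to 60 N. Pads are 19 mm wide; open, the fingers measure 117 mm over their backs; the gripper's body (75 mm by 190 mm) begins 51 mm behind the grasp point.
Start: joints at [72.37, 18.392, -4.016, 83.108, 1.295, 78.541, -3.26], TCP at [0.206, -0.617, 0.248] pointing down, gripper open.
Joint ranges: [-163.93, 163.93], [-17.29, 119.83], [-79.2, 71.16], [3.27, 140.29], [-89.18, 269.18], [5.43, 117.66], [-154.24, 154.24]. Speed limits (degrees/s): [147.25, 147.25, 180, 180, 180, 180, 180].

### API

Orientations are given as [roll, pitch, yaw] about the fixed x, y, z axes, in that order (R = Rz(yaw) Ry(pitch) Rx(roll)).
In Python, from cell import env gives the robot as it stands.
- The arm moves only by the shell command python3 -m creep 'ROWS' [OPENING] [FORCE]. ROWS is JSON, a list of rows, each an object of numbers: "tx", "ty", "tz": the shift along the tool's x, y, z in m; "rx", "ry", "rz": the turn, a rotation vector about the tool's x, y, z in degrees. In form: [{"tx": .., "ty": .., "tz": .., "rx": .., "ry": .., "rz": ..}, ...]. A call has 1 to 20 rows; each row shifts and turns the commanded pose from where the row before left it, along the tool's axes as they then stand; what a row does not reach is not made up. A row lasts 1/8 s, in which the tool goes at most 62.5 mm and 10.7 degrees, less where a joint would pass 70% of its speed; a pose out of reach is approached as far as the arm can. A call is refused whole if a number of a shift passes 0.0625 or a number of a turn 10.7, either way. A call with a gripper value outside its range is refused whole. OPENING is the finger opening in m, from 0 to 0.087, set as the call begins (- or left out, the last holds). The fingers move at their own pace and stop on an object; FORCE is the grip in N (left out, the last holds). Time passes only in rows, so rows that do not move let the fingers close. It gives the time, the measured TCP pose, the force and the opening at its end, in the units of the state.
- env.get_obs(): the state, without advancing time (a new reading comes with each control period).
- env.read_camera(name): name is "side" or "top"; returns a dict with "pixels" (384x512x3 uint8, red, green, blue), "intrinsics" (3x3 intrinsics, pixels), "R" (3x3) and "t" (3): a world point X has camera coordinates R X + t. Camera axes: x right, y down, z forward; pixel columns grow to the right and rows downward; lengths in m; the calibration is good to about 2 mm. A picture is of the moment at which its call begins. There is no depth.
- env.sign_off(): hands the job in, once; it reports no verdict.
The state is a dict: "time_s": time; "qpos": joint angles; "joint_velocities": joint speeds; "effort": joint torques, N m; "tool_pos": TCP position; "tool_rot": TCP orientation; "force": force on the tool from outside, world axes, zero at the start; "wrist_torque": the same for the moment, N m; "grip_width": finger opening in m.
Only numpy, scipy, OpenCV 4.12 (cv2) and the standard library are available. Lean on these libraries where they do the work, as an engineer would, in place of code of your own. Each camera call takes 0.05 s, during which the arm holds its last target.

## Working session

There is one attempt and no reset: what is moved stays moved. The work goes in short steps, Python scripts to look and compute and a shell command to move; the robot and the scene stay as the last step left them, time stands still between calls to the robot, and variables do not carry over. Pictures are saved under pics/ and viewed, and the job is handed in when it is done.

```bash
ls; mkdir -p pics; python3 - <<'E'
from cell import env
import cv2,numpy as np
print(env.get_obs())
for n in("side","top"):
    c=env.read_camera(n); cv2.imwrite(f"pics/{n}0.png",c["pixels"][:,:,::-1]); 
    print(n,c["intrinsics"],c["R"],c["t"], -c["R"].T@c["t"])
E
```

```text
pics
{'time_s': 0.0, 'qpos': array([72.36974815, 18.43968969, -4.01616519, 83.17731761,  1.29459677,
       78.54098097, -3.26100177]), 'joint_velocities': array([ 0.04670428,  0.03335653, -0.08322426, -0.00945597, -0.12283133,
       -0.06538302, -0.01581482]), 'effort': array([-1.30951194e-04, -4.91291642e+01, -4.04124800e-01, -3.12525523e+01,
       -6.40408276e-02,  4.35824599e-02,  1.64534522e-04]), 'tool_pos': array([ 0.2053775 , -0.61614534,  0.24643326]), 'tool_rot': array([-1.79887240e+02,  5.29896393e-03,  1.84395793e+01]), 'force': array([ 0.2468235 ,  0.10360092, -0.12435823]), 'wrist_torque': array([0.04663487, 0.04494043, 0.04541103]), 'grip_width': 0.0869495607395636}
side [[467.88068828   0.         254.94087782]
 [  0.         467.88068828 199.00011714]
 [  0.           0.           1.        ]] [[-0.96328639 -0.26742121 -0.02377429]
 [-0.12170731  0.51389895 -0.84917324]
 [ 0.23930452 -0.81510353 -0.52757899]] [0.53867986 0.15508799 1.17484582] [0.25663241 1.02197584 0.76432727]
top [[443.63487008   0.         257.60433898]
 [  0.         443.63487008 196.73673871]
 [  0.           0.           1.        ]] [[-0.1006087  -0.99491418  0.00486513]
 [-0.97135161  0.09716546 -0.21687536]
 [ 0.21529965 -0.0265453  -0.97618718]] [0.05189441 0.57049673 1.13077378] [0.31591875 0.02621464 1.22732108]
```

View pics/side0.png

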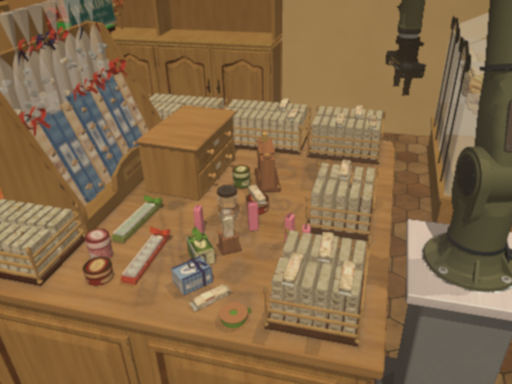

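View pics/top0.png

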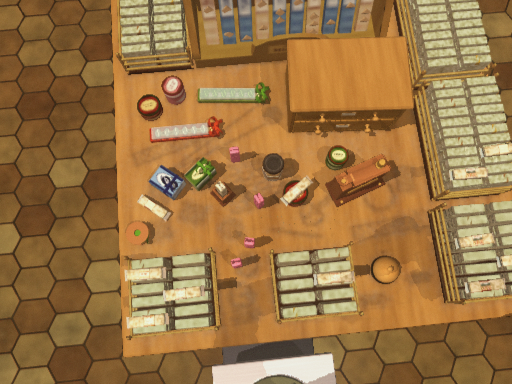

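```bash
cat > h.py <<'E'
from cell import env
import cv2,numpy as np,sys
def cam(n): return env.read_camera(n)
def crop(c,u,v,w,h,s,fn,grid=20):
    im=c["pixels"][v:v+h,u:u+w,::-1]; im=cv2.resize(im,None,fx=s,fy=s,interpolation=cv2.INTER_CUBIC)
    for g in range((u//grid+1)*grid,u+w,grid):
        cv2.putText(im,str(g),((g-u)*s-8,8),0,.33,(0,0,255),1); cv2.line(im,((g-u)*s,10),((g-u)*s,16),(0,0,255),1)
    for g in range((v//grid+1)*grid,v+h,grid):
        cv2.putText(im,str(g),(0,(g-v)*s+4),0,.33,(0,0,255),1); cv2.line(im,(24,(g-v)*s),(30,(g-v)*s),(0,0,255),1)
    cv2.imwrite(fn,im)
def proj(c,X):
    p=c["intrinsics"]@(c["R"]@np.asarray(X,float)+c["t"]); return p[:2]/p[2]
def ray(c,uv):
    d=c["R"].T@np.linalg.solve(c["intrinsics"],[uv[0],uv[1],1.]); return -c["R"].T@c["t"],d
def onz(c,uv,z):
    o,d=ray(c,uv); return o+d*(z-o[2])/d[2]
def tri(c1,u1,c2,u2):
    o1,d1=ray(c1,u1);o2,d2=ray(c2,u2)
    A=np.stack([d1,-d2],1); s=np.linalg.lstsq(A,o2-o1,rcond=None)[0]
    a=o1+d1*s[0];b=o2+d2*s[1]; return (a+b)/2,np.linalg.norm(a-b)
E
python3 - <<'E'
from h import *
t=cam("top");s=cam("side")
crop(t,130,130,130,100,6,"pics/t1.png",10)
crop(t,270,130,130,100,6,"pics/t2.png",10)
crop(s,160,120,130,100,6,"pics/s1.png",10)
crop(s,160,220,130,120,5,"pics/s2.png",10)
print(proj(t,env.get_obs()["tool_pos"]))
E
```

```text
[558.991766   316.94262752]
```

View pics/t1.png

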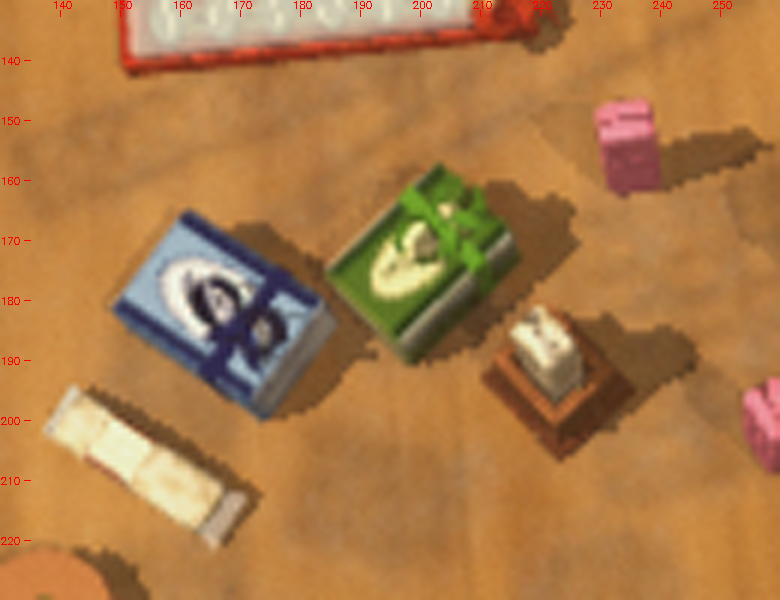

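View pics/t2.png

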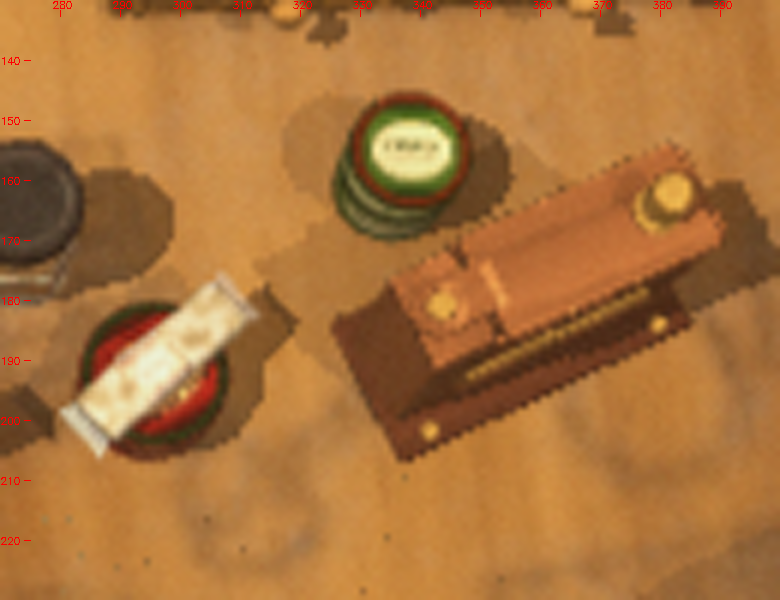

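View pics/s1.png

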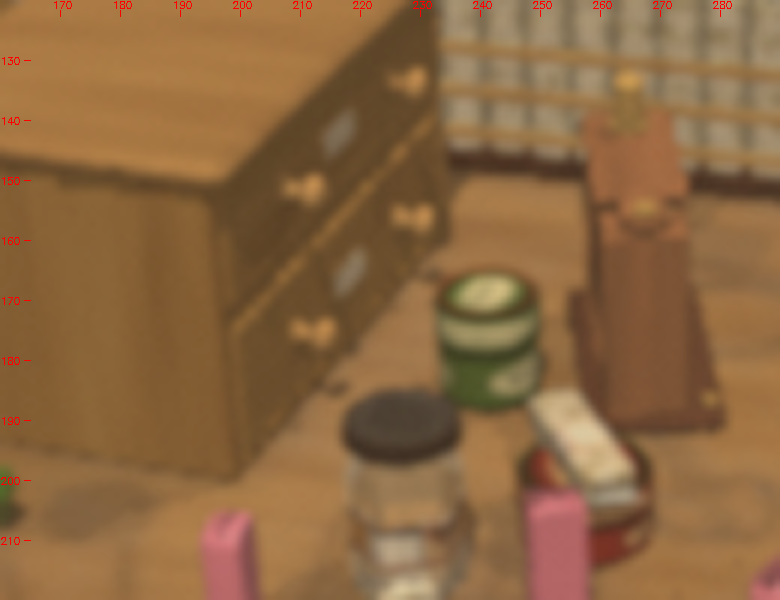

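View pics/s2.png

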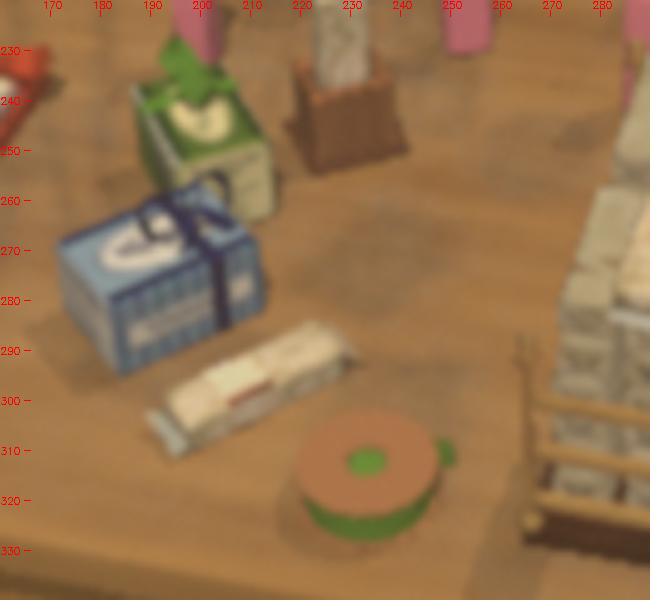

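```bash
python3 - <<'E'
from h import *
np.set_printoptions(precision=4,suppress=True)
t=cam("top");s=cam("side")
pin=onz(t,(343.5,180.5),.1235); knob=onz(t,(382.4,161.5),.152)
print("pin",pin,"knob",knob, np.linalg.norm((pin-knob)[:2]), np.degrees(np.arctan2(*(pin-knob)[[1,0]])))
print("knob tri",tri(t,(382.4,161.5),s,(264.7,132.8)))
print("pin tri",tri(t,(343.5,180.5),s,(267.3,154.5)))
for z in(0,.012): print("base",z,[onz(t,p,z)[:2] for p in[(325.5,184.5),(338,206.7),(385.5,183.5)]])
# plate sides direction
a=onz(t,(345.5,173),.1225);
print("cover edge: ",[onz(t,p,.1225)[:2] for p in[(335,178.5),(342,191.5),(391,168),(383,153.5)]])
# bars
P=[(143.0,193.9),(136.9,202.5),(165.5,221.5),(171.3,212.3)]
P=np.array([onz(t,p,.01)[:2] for p in P]); print("counter",P,P.mean(0)); d=(P[0]+P[1]-P[2]-P[3])/2; print(np.degrees(np.arctan2(d[1],d[0])),np.linalg.norm(d))
# tin bar: ends
P=[(307,175.5),(312.7,183),(287,206),(280,198.5)]
P=np.array([onz(t,p,.050)[:2] for p in P]); print("tin",P,P.mean(0)); d=(P[0]+P[1]-P[2]-P[3])/2; print(np.degrees(np.arctan2(d[1],d[0])),np.linalg.norm(d))
# tin body solid top
# holder top corners z=.045
for p in [(220,180.5),(210.5,193),(223,206.7),(235.7,193.5)]: print("holder z0/45",onz(t,p,0)[:2],onz(t,p,.045)[:2])
E
```

```text
pin [ 0.5799 -0.228   0.1235] knob [ 0.6125 -0.3265  0.152 ] 0.103837308507813 108.29854518122528
knob tri (array([ 0.6138, -0.3279,  0.148 ]), np.float64(0.00020184190959213918))
pin tri (array([ 0.5802, -0.2283,  0.1221]), np.float64(6.678807461457279e-05))
base 0 [array([ 0.6029, -0.2036]), array([ 0.5354, -0.2301]), array([ 0.5888, -0.3747])]
base 0.012 [array([ 0.6001, -0.2013]), array([ 0.5332, -0.2275]), array([ 0.5861, -0.3707])]
cover edge:  [array([ 0.5876, -0.2071]), array([ 0.5517, -0.2202]), array([ 0.6011, -0.3556]), array([ 0.6421, -0.3413])]
counter [[0.6246 0.3129]
 [0.6016 0.331 ]
 [0.5398 0.2544]
 [0.5641 0.2369]] [0.5825 0.2838]
51.30247924894069 0.09774367687765603
tin [[ 0.6216 -0.1469]
 [ 0.5989 -0.1598]
 [ 0.5421 -0.0824]
 [ 0.5646 -0.0659]] [ 0.5818 -0.1138]
-54.34729412052585 0.09756034840454422
holder z0/45 [0.6446 0.0949] [0.6325 0.0924]
holder z0/45 [0.6107 0.1248] [0.5999 0.1211]
holder z0/45 [0.5677 0.0928] [0.5585 0.0904]
holder z0/45 [0.6022 0.0537] [0.5917 0.0527]
```

```bash
python3 - <<'E'
from h import *
t=cam("top");s=cam("side")
crop(t,195,165,60,50,12,"pics/t3.png",5)
crop(s,200,190,60,70,8,"pics/s3.png",5)
crop(t,270,160,60,55,12,"pics/t4.png",5)
crop(t,320,140,80,70,9,"pics/t5.png",5)
E
```

```text
(no output)
```

View pics/t3.png

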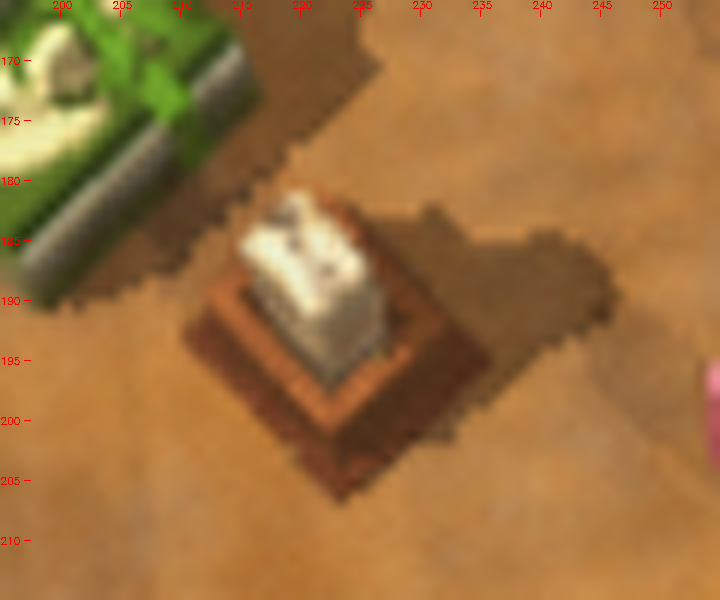

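View pics/s3.png

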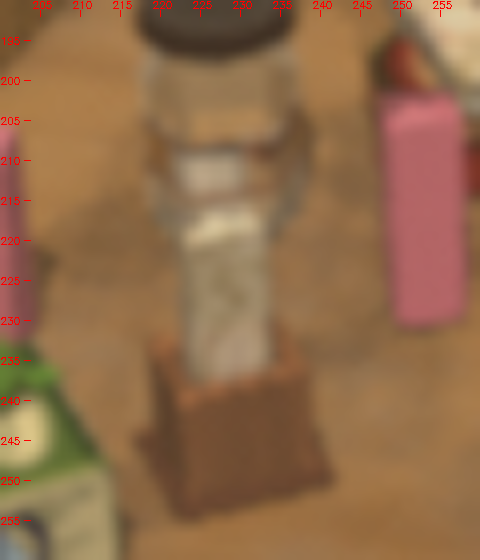

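View pics/t4.png

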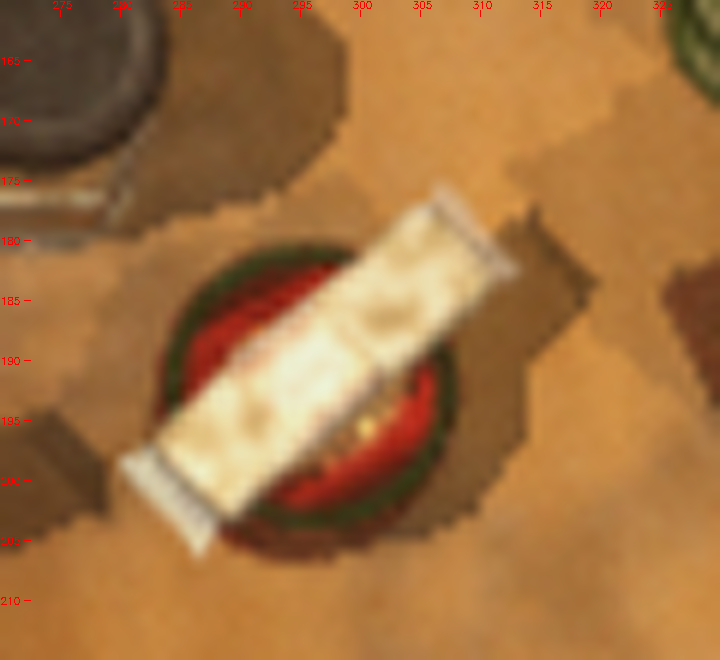

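View pics/t5.png

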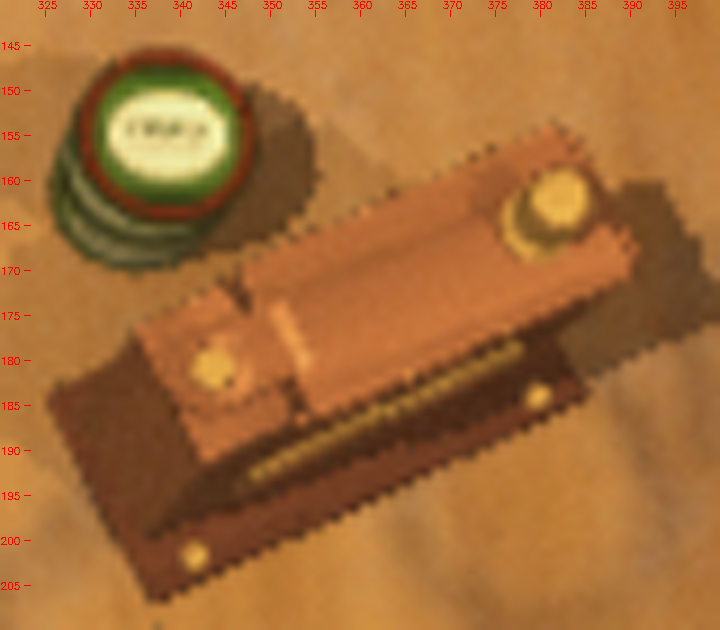

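```bash
cat >> h.py <<'E'
from scipy.spatial.transform import Rotation as Rn
np.set_printoptions(precision=4,suppress=True)
def go(x,y,z,yaw):
    o=env.get_obs(); R=Rn.from_euler('xyz',o["tool_rot"],degrees=True)
    T=Rn.from_euler('xyz',[180,0,yaw],degrees=True)
    d=np.array([x,y,z])-o["tool_pos"]
    print("t",round(o["time_s"],2),"pos",o["tool_pos"],"rot",o["tool_rot"],"w",round(o["grip_width"],4),"F",o["force"])
    print("shift first(tool):",R.inv().apply(d)," then turn:",(R.inv()*T).as_rotvec(degrees=True)," | shift if turned first:",T.inv().apply(d))
E
python3 - <<'E'
from h import *
go(.613,-.328,.246,110)
t=cam("top")
print("trayM far corners",onz(t,(270,250),.145),onz(t,(352,243),.145),"trayL",onz(t,(131,262),.145),onz(t,(213,250),.145))
print("jar",onz(t,(272.5,164),.09),"talltin",onz(t,(338,155),.06),"carton corner",onz(t,(215.5,172.5),.0),onz(t,(199,190),0))
print("spool",onz(t,(138,232),.022))
print("holder rim z45",[onz(t,p,.045)[:2] for p in[(212,188.5),(222.5,200.7),(230,193.5)]])
print("stand top",[onz(t,p,.104)[:2] for p in[(215,185.5),(219.5,181.3),(221.5,191.5),(225.5,187)]])
print("pinks",[onz(t,p,.0)[:2] for p in[(259,207),(249,247),(237,267)]])
E
```

```text
t 0.4 pos [ 0.2055 -0.6166  0.2474] rot [-179.9886    0.0043   18.4384] w 0.0866 F [0.8144 0.5942 0.4223]
shift first(tool): [ 0.4778 -0.1449  0.0014]  then turn: [ -0.0123  -0.0058 -91.5616]  | shift if turned first: [0.1318 0.4816 0.0014]
trayM far corners [ 0.4195 -0.0199  0.145 ] [ 0.4164 -0.2212  0.145 ] trayL [0.4243 0.3175 0.145 ] [0.4333 0.1181 0.145 ]
jar [ 0.6519 -0.0533  0.09  ] talltin [ 0.6685 -0.2378  0.06  ] carton corner [0.6695 0.1058 0.    ] [0.6227 0.1566 0.    ]
spool [0.5161 0.3284 0.022 ]
holder rim z45 [array([0.6121, 0.1161]), array([0.5752, 0.0903]), array([0.5932, 0.0682])]
stand top [array([0.6046, 0.1032]), array([0.6147, 0.0906]), array([0.5869, 0.0877]), array([0.5979, 0.0763])]
pinks [array([ 0.5567, -0.0081]), array([0.4474, 0.0308]), array([0.3962, 0.0688])]
```

```bash
python3 -m creep '[{"tx":0.02,"ty":-0.006},{"tx":0.0438,"ty":-0.0133},{"tx":0.0438,"ty":-0.0133},{"tx":0.0438,"ty":-0.0133},{"tx":0.0438,"ty":-0.0133},{"tx":0.0438,"ty":-0.0133},{"tx":0.0438,"ty":-0.0133},{"tx":0.0438,"ty":-0.0133},{"tx":0.0438,"ty":-0.0133},{"tx":0.0438,"ty":-0.0133},{"tx":0.0438,"ty":-0.0133},{"tx":0.02,"ty":-0.006}]' 0.045 10
python3 -m creep '[{"rz":-9.2},{"rz":-9.2},{"rz":-9.2},{"rz":-9.2},{"rz":-9.2},{"rz":-9.2},{"rz":-9.2},{"rz":-9.2},{"rz":-9.2},{"rz":-9.2},{}]'
python3 - <<'E'
from h import *
go(.613,-.328,.158,110); print(env.get_obs()["qpos"])
E
```

```text
t 0.45 pos [ 0.2056 -0.6166  0.2475] rot [-179.998     0.0029   18.4414] w 0.0872 F [-0.0442  0.0548  0.6325]
shift first(tool): [ 0.4778 -0.1449  0.0895]  then turn: [ -0.0039   0.0007 -91.5586]  | shift if turned first: [0.1319 0.4816 0.0895]
[72.3692 18.3953 -4.0162 83.1121  1.2951 78.5397 -3.2585]$[0]: bad value
$[0]: bad value
```

```bash
python3 -m creep '[{"tx":0.02,"ty":-0.006,"tz":0,"rx":0,"ry":0,"rz":0}]' 0.045 10
```

```text
time_s: 0.57
tool_pos: [0.2211, -0.6052, 0.2474]
tool_rot: [180.0, 0.1, 18.2]
force: [0.2, 0.4, 0.2]
grip_width: 0.0823
```

```bash
python3 -m creep '[{"tx":0.0438,"ty":-0.0133,"tz":0,"rx":0,"ry":0,"rz":0},{"tx":0.0438,"ty":-0.0133,"tz":0,"rx":0,"ry":0,"rz":0},{"tx":0.0438,"ty":-0.0133,"tz":0,"rx":0,"ry":0,"rz":0},{"tx":0.0438,"ty":-0.0133,"tz":0,"rx":0,"ry":0,"rz":0},{"tx":0.0438,"ty":-0.0133,"tz":0,"rx":0,"ry":0,"rz":0},{"tx":0.0438,"ty":-0.0133,"tz":0,"rx":0,"ry":0,"rz":0},{"tx":0.0438,"ty":-0.0133,"tz":0,"rx":0,"ry":0,"rz":0},{"tx":0.0438,"ty":-0.0133,"tz":0,"rx":0,"ry":0,"rz":0},{"tx":0.0438,"ty":-0.0133,"tz":0,"rx":0,"ry":0,"rz":0},{"tx":0.0438,"ty":-0.0133,"tz":0,"rx":0,"ry":0,"rz":0},{"tx":0.02,"ty":-0.006,"tz":0,"rx":0,"ry":0,"rz":0}]'
python3 -m creep '[{"tx":0,"ty":0,"tz":0,"rx":0,"ry":0,"rz":-9.2},{"tx":0,"ty":0,"tz":0,"rx":0,"ry":0,"rz":-9.2},{"tx":0,"ty":0,"tz":0,"rx":0,"ry":0,"rz":-9.2},{"tx":0,"ty":0,"tz":0,"rx":0,"ry":0,"rz":-9.2},{"tx":0,"ty":0,"tz":0,"rx":0,"ry":0,"rz":-9.2},{"tx":0,"ty":0,"tz":0,"rx":0,"ry":0,"rz":-9.2},{"tx":0,"ty":0,"tz":0,"rx":0,"ry":0,"rz":-9.2},{"tx":0,"ty":0,"tz":0,"rx":0,"ry":0,"rz":-9.2},{"tx":0,"ty":0,"tz":0,"rx":0,"ry":0,"rz":-9.2},{"tx":0,"ty":0,"tz":0,"rx":0,"ry":0,"rz":-9.2}]'
python3 - <<'E'
from h import *
go(.613,-.328,.158,110); print(env.get_obs()["qpos"])
E
```

```text
time_s: 1.95
tool_pos: [0.6159, -0.3231, 0.2475]
tool_rot: [-179.9, -0.1, 18.8]
force: [-0.7, -0.2, 0.7]
grip_width: 0.0448
time_s: 3.2
tool_pos: [0.6124, -0.3285, 0.2476]
tool_rot: [-179.9, 0.0, 110.7]
force: [0.3, -0.6, -0.1]
grip_width: 0.0446
t 3.2 pos [ 0.6124 -0.3285  0.2476] rot [-179.938     0.0277  110.6766] w 0.0446 F [ 0.2534 -0.6063 -0.0984]
shift first(tool): [0.0003 0.0008 0.0896]  then turn: [-0.0619  0.028   0.6766]  | shift if turned first: [0.0002 0.0007 0.0896]
[ 48.3611  27.16   -32.3106  74.8551  14.3259  81.9876  37.6252]
```

```bash
python3 -m creep '[{"tx":0,"ty":0,"tz":0.031,"rx":0,"ry":0,"rz":0},{"tx":0,"ty":0,"tz":0.031,"rx":0,"ry":0,"rz":0},{"tx":0,"ty":0,"tz":0.02,"rx":0,"ry":0,"rz":0},{"tx":0,"ty":0,"tz":0.01,"rx":0,"ry":0,"rz":0}]'
python3 -m creep '[{"tx":0,"ty":0,"tz":0,"rx":0,"ry":0,"rz":0},{"tx":0,"ty":0,"tz":0,"rx":0,"ry":0,"rz":0},{"tx":0,"ty":0,"tz":0,"rx":0,"ry":0,"rz":0},{"tx":0,"ty":0,"tz":0,"rx":0,"ry":0,"rz":0}]' 0.01 5
python3 - <<'E'
from h import *
go(.613,-.328,.158,110)
crop(cam("side"),230,90,90,90,7,"pics/a1.png",10)
E
```

```text
time_s: 3.7
tool_pos: [0.6125, -0.3281, 0.1544]
tool_rot: [-179.9, -0.0, 110.4]
force: [-0.9, -0.6, -0.1]
grip_width: 0.0451
time_s: 4.2
tool_pos: [0.6137, -0.3281, 0.1565]
tool_rot: [179.9, 0.1, 110.4]
force: [0.3, -0.8, 1.8]
grip_width: 0.0176
t 4.2 pos [ 0.6137 -0.3281  0.1565] rot [179.9356   0.0764 110.4368] w 0.0176 F [ 0.2939 -0.7925  1.824 ]
shift first(tool): [ 0.0004 -0.0006 -0.0015]  then turn: [0.0647 0.0761 0.4368]  | shift if turned first: [ 0.0004 -0.0006 -0.0015]
```

View pics/a1.png

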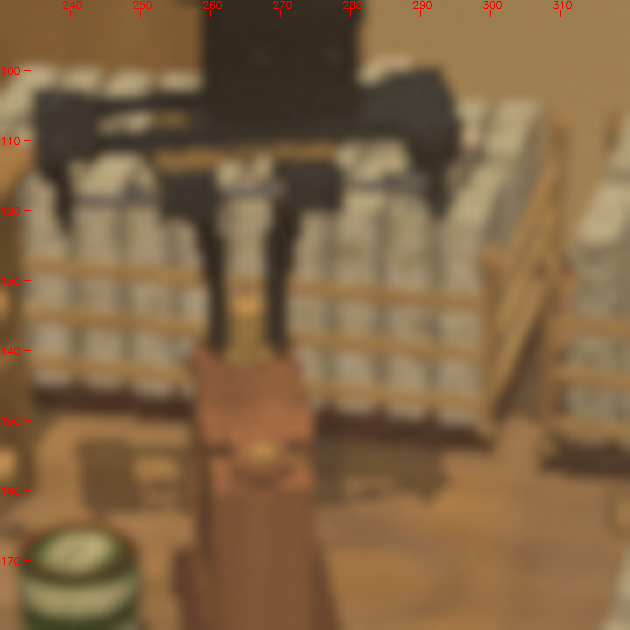

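```bash
python3 -m creep '[{"tx":0.0019,"ty":-0.0164,"tz":0,"rx":0,"ry":0,"rz":9},{"tx":0.0019,"ty":-0.0164,"tz":0,"rx":0,"ry":0,"rz":9},{"tx":0.0019,"ty":-0.0164,"tz":0,"rx":0,"ry":0,"rz":9},{"tx":0.0019,"ty":-0.0164,"tz":0,"rx":0,"ry":0,"rz":9},{"tx":0.0019,"ty":-0.0164,"tz":0,"rx":0,"ry":0,"rz":9}]'
python3 - <<'E'
from h import *
o=env.get_obs();d=o["tool_pos"][:2]-[.5801,-.2282];print(np.linalg.norm(d),np.degrees(np.arctan2(d[1],d[0])),o["force"])
E
```

```text
time_s: 4.88
tool_pos: [0.533, -0.322, 0.1564]
tool_rot: [179.9, -0.0, 65.1]
force: [1.6, 0.4, 1.7]
grip_width: 0.0178
0.10494164113813824 -116.65409268654163 [1.556  0.3634 1.7348]
```

```bash
python3 -m creep '[{"tx":0.0019,"ty":-0.0164,"tz":0,"rx":0,"ry":0,"rz":9},{"tx":0.0019,"ty":-0.0164,"tz":0,"rx":0,"ry":0,"rz":9},{"tx":0.0019,"ty":-0.0164,"tz":0,"rx":0,"ry":0,"rz":9},{"tx":0.0019,"ty":-0.0164,"tz":0,"rx":0,"ry":0,"rz":9},{"tx":0.0019,"ty":-0.0164,"tz":0,"rx":0,"ry":0,"rz":9},{"tx":0.0015,"ty":-0.013,"tz":0,"rx":0,"ry":0,"rz":7}]'
python3 -m creep '[{"tx":0,"ty":0,"tz":0,"rx":0,"ry":0,"rz":0},{"tx":0,"ty":0,"tz":0,"rx":0,"ry":0,"rz":0},{"tx":0,"ty":0,"tz":-0.03,"rx":0,"ry":0,"rz":0},{"tx":0,"ty":0,"tz":-0.05,"rx":0,"ry":0,"rz":0},{"tx":0,"ty":0,"tz":-0.02,"rx":0,"ry":0,"rz":0}]' 0.04
python3 - <<'E'
from h import *
go(.601,.0895,.25,129.5)
t=cam("top"); crop(t,270,130,130,100,6,"pics/b1.png",10)
E
```

```text
time_s: 5.62
tool_pos: [0.4762, -0.2487, 0.1563]
tool_rot: [179.9, 0.1, 13.2]
force: [-1.7, -0.2, 3.2]
grip_width: 0.0176
time_s: 6.25
tool_pos: [0.4784, -0.2495, 0.2586]
tool_rot: [179.8, -0.2, 13.5]
force: [0.3, -0.4, -0.5]
grip_width: 0.0396
t 6.25 pos [ 0.4784 -0.2495  0.2586] rot [179.8306  -0.1927  13.5   ] w 0.0396 F [ 0.3335 -0.4291 -0.5035]
shift first(tool): [ 0.1983 -0.301   0.0083]  then turn: [   0.3022    0.0495 -116.0001]  | shift if turned first: [0.1836 0.3102 0.0086]
```

View pics/b1.png

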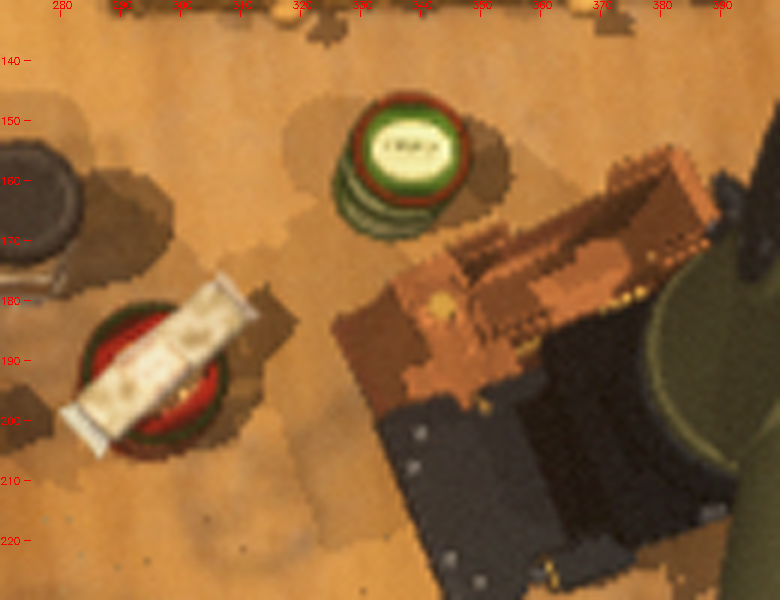

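```bash
python3 -m creep '[{"tx":0.022,"ty":-0.0334,"tz":0,"rx":0,"ry":0,"rz":0},{"tx":0.022,"ty":-0.0334,"tz":0,"rx":0,"ry":0,"rz":0},{"tx":0.022,"ty":-0.0334,"tz":0,"rx":0,"ry":0,"rz":0},{"tx":0.022,"ty":-0.0334,"tz":0,"rx":0,"ry":0,"rz":0},{"tx":0.022,"ty":-0.0334,"tz":0,"rx":0,"ry":0,"rz":0},{"tx":0.022,"ty":-0.0334,"tz":0,"rx":0,"ry":0,"rz":0},{"tx":0.022,"ty":-0.0334,"tz":0,"rx":0,"ry":0,"rz":0},{"tx":0.022,"ty":-0.0334,"tz":0,"rx":0,"ry":0,"rz":0},{"tx":0.022,"ty":-0.0334,"tz":0,"rx":0,"ry":0,"rz":0}]'
python3 - <<'E'
from h import *
t=cam("top"); crop(t,320,140,80,70,9,"pics/b2.png",5)
E
python3 -m creep '[{"tx":0,"ty":0,"tz":0,"rx":0,"ry":0,"rz":-10.5},{"tx":0,"ty":0,"tz":0,"rx":0,"ry":0,"rz":-10.5},{"tx":0,"ty":0,"tz":0,"rx":0,"ry":0,"rz":-10.5},{"tx":0,"ty":0,"tz":0,"rx":0,"ry":0,"rz":-10.5},{"tx":0,"ty":0,"tz":0,"rx":0,"ry":0,"rz":-10.5},{"tx":0,"ty":0,"tz":0,"rx":0,"ry":0,"rz":-10.5},{"tx":0,"ty":0,"tz":0,"rx":0,"ry":0,"rz":-10.5},{"tx":0,"ty":0,"tz":0,"rx":0,"ry":0,"rz":-10.5},{"tx":0,"ty":0,"tz":0,"rx":0,"ry":0,"rz":-10.5},{"tx":0,"ty":0,"tz":0,"rx":0,"ry":0,"rz":-10.5},{"tx":0,"ty":0,"tz":0,"rx":0,"ry":0,"rz":-10.5}]'
python3 - <<'E'
from h import *
go(.602,.0895,.085,130); print(env.get_obs()["qpos"])
s=cam("side"); crop(s,180,160,90,100,6,"pics/b3.png",10)
E
```

```text
time_s: 7.42
tool_pos: [0.6003, 0.0905, 0.2544]
tool_rot: [-180.0, 0.1, 13.5]
force: [1.4, 0.4, 0.2]
grip_width: 0.0401
time_s: 8.85
tool_pos: [0.5998, 0.0893, 0.2545]
tool_rot: [-180.0, -0.1, 129.3]
force: [-0.2, 0.6, -0.2]
grip_width: 0.0399
t 8.85 pos [0.5998 0.0893 0.2545] rot [-179.9665   -0.0579  129.3172] w 0.0399 F [-0.2305  0.5868 -0.1535]
shift first(tool): [-0.0014  0.0019  0.1695]  then turn: [-0.0332 -0.0581 -0.6828]  | shift if turned first: [-0.0012  0.0018  0.1695]
[ 30.8116  20.1097 -52.4194  87.6487  16.0078  80.2036  16.6552]
```

View pics/b2.png

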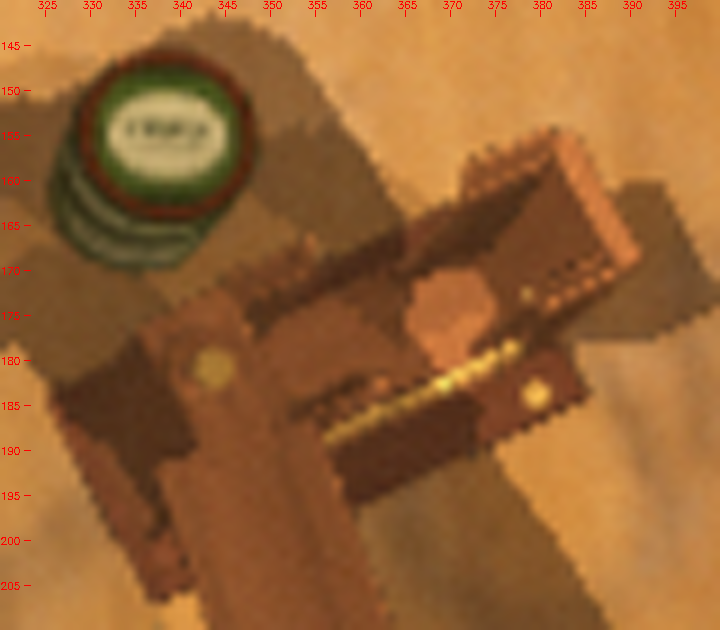

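View pics/b3.png

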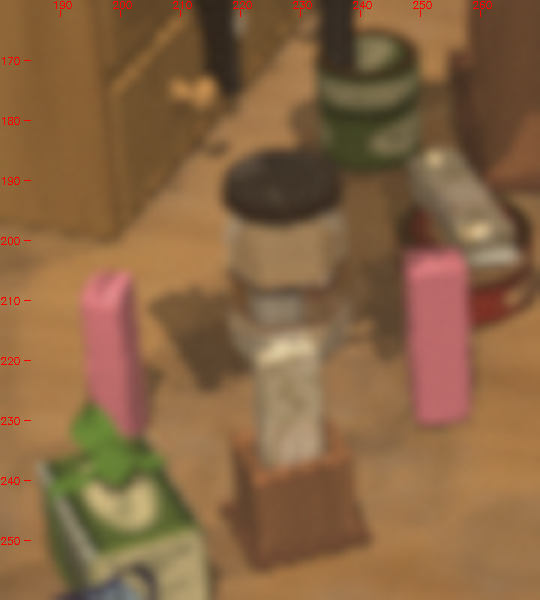

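```bash
python3 - <<'E'
from h import *
t=cam("top");s=cam("side")
for su in [(228.3,215),(228.3,217),(228.3,219)]: print(tri(t,(220.5,186.8),s,su))
print("mouth pts",[ (p,onz(t,p,.115)[:2]) for p in[(381.5,154),(391,168.5),(372,158.5),(380,174.5),(354,167),(346,170.5)]])
pin=onz(t,(343.5,181),.1235);print(pin)
for yaw in(19.5,20.5,21.5):
    a=np.radians(yaw);ya=np.array([-np.sin(a),np.cos(a)]);xa=np.array([np.cos(a),np.sin(a)]);o=np.array([.5802,-.2285])-.072*ya
    print(yaw,"org",o,[ (np.array([xa@(onz(t,p,.115)[:2]-o),ya@(onz(t,p,.115)[:2]-o)])) for p in[(381.5,154),(391,168.5),(378,157.5),(386.5,170.5)]])
E
```

```text
(array([0.6012, 0.0895, 0.1023]), np.float64(0.0021544132608862987))
(array([0.6021, 0.0897, 0.0964]), np.float64(0.0009366397469178436))
(array([0.603 , 0.0899, 0.0904]), np.float64(0.0002877122411964077))
mouth pts [((381.5, 154), array([ 0.6433, -0.3396])), ((391, 168.5), array([ 0.6017, -0.358 ])), ((372, 158.5), array([ 0.6336, -0.3128])), ((380, 174.5), array([ 0.5885, -0.3268])), ((354, 167), array([ 0.6153, -0.2624])), ((346, 170.5), array([ 0.608 , -0.2402]))]
[ 0.5786 -0.2278  0.1235]
19.5 org [ 0.6042 -0.2964] [array([ 0.0224, -0.0538]), array([-0.023 , -0.0572]), array([ 0.0179, -0.0409]), array([-0.0227, -0.044 ])]
20.5 org [ 0.6054 -0.2959] [array([ 0.0202, -0.0542]), array([-0.0252, -0.0568]), array([ 0.0159, -0.0412]), array([-0.0247, -0.0435])]
21.5 org [ 0.6066 -0.2955] [array([ 0.018 , -0.0545]), array([-0.0275, -0.0563]), array([ 0.0139, -0.0414]), array([-0.0267, -0.0431])]
```

```bash
python3 -m creep '[{"tx":-0.0014,"ty":0.0019,"tz":0.02,"rx":0,"ry":0,"rz":-0.7},{"tx":0,"ty":0,"tz":0.04,"rx":0,"ry":0,"rz":0},{"tx":0,"ty":0,"tz":0.04,"rx":0,"ry":0,"rz":0},{"tx":0,"ty":0,"tz":0.025,"rx":0,"ry":0,"rz":0},{"tx":0,"ty":0,"tz":0.02,"rx":0,"ry":0,"rz":0},{"tx":0,"ty":0,"tz":0.015,"rx":0,"ry":0,"rz":0},{"tx":0,"ty":0,"tz":0.0095,"rx":0,"ry":0,"rz":0},{"tx":0,"ty":0,"tz":0,"rx":0,"ry":0,"rz":0}]'
python3 -m creep '[{"tx":0,"ty":0,"tz":0,"rx":0,"ry":0,"rz":0},{"tx":0,"ty":0,"tz":0,"rx":0,"ry":0,"rz":0},{"tx":0,"ty":0,"tz":0,"rx":0,"ry":0,"rz":0}]' 0.015 20
python3 - <<'E'
from h import *
go(.602,.0895,.25,130)
crop(cam("side"),180,160,90,100,6,"pics/c1.png",10)
crop(cam("top"),180,150,90,80,7,"pics/c2.png",10)
E
```

```text
time_s: 10.0
tool_pos: [0.602, 0.09, 0.0857]
tool_rot: [-180.0, -0.0, 129.6]
force: [-0.1, -0.1, 1.0]
grip_width: 0.0402
time_s: 10.38
tool_pos: [0.6029, 0.0904, 0.0868]
tool_rot: [179.9, 0.1, 129.6]
force: [0.9, 1.0, 0.7]
grip_width: 0.0263
t 10.38 pos [0.6029 0.0904 0.0868] rot [179.8952   0.0513 129.6334] w 0.0263 F [0.9367 0.9958 0.7303]
shift first(tool): [-0.0003 -0.001  -0.1632]  then turn: [ 0.1046  0.0516 -0.3666]  | shift if turned first: [-0.0001 -0.0013 -0.1632]
```

View pics/c1.png

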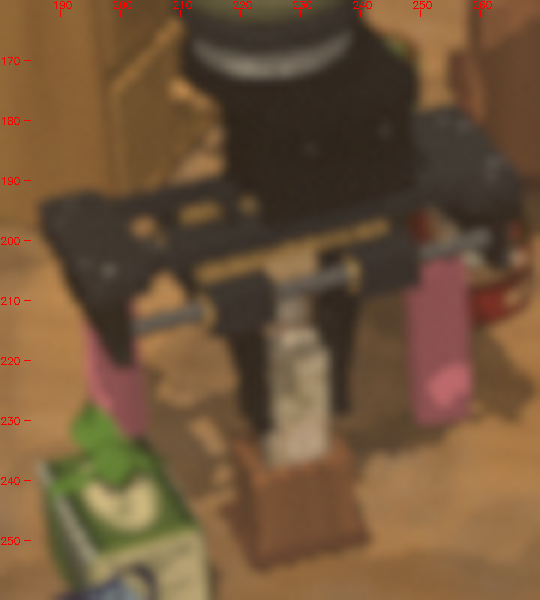

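```bash
python3 -m creep '[{"tx":0,"ty":0,"tz":-0.01,"rx":0,"ry":0,"rz":0},{"tx":0,"ty":0,"tz":-0.025,"rx":0,"ry":0,"rz":0},{"tx":0,"ty":0,"tz":-0.03,"rx":0,"ry":0,"rz":0},{"tx":0,"ty":0,"tz":-0.03,"rx":0,"ry":0,"rz":0},{"tx":0,"ty":0,"tz":-0.025,"rx":0,"ry":0,"rz":0},{"tx":0.0262,"ty":-0.0056,"tz":0,"rx":0,"ry":0,"rz":0},{"tx":0.0262,"ty":-0.0056,"tz":0,"rx":0,"ry":0,"rz":0},{"tx":0.0262,"ty":-0.0056,"tz":0,"rx":0,"ry":0,"rz":0},{"tx":0,"ty":0,"tz":0,"rx":0,"ry":0,"rz":10},{"tx":0,"ty":0,"tz":0,"rx":0,"ry":0,"rz":10},{"tx":0,"ty":0,"tz":0,"rx":0,"ry":0,"rz":10},{"tx":0,"ty":0,"tz":0,"rx":0,"ry":0,"rz":9.6}]'
python3 -m creep '[{"tx":0,"ty":0,"tz":0,"rx":0,"ry":8,"rz":0},{"tx":0,"ty":0,"tz":0,"rx":0,"ry":8,"rz":0},{"tx":0,"ty":0,"tz":0,"rx":0,"ry":8,"rz":0},{"tx":0,"ty":0,"tz":0,"rx":0,"ry":8,"rz":0},{"tx":0,"ty":0,"tz":0,"rx":0,"ry":8,"rz":0},{"tx":0,"ty":0,"tz":0,"rx":0,"ry":10,"rz":0},{"tx":0,"ty":0,"tz":0,"rx":0,"ry":0,"rz":0}]'
python3 - <<'E'
from h import *
o=env.get_obs();print(o["tool_pos"],Rn.from_euler('xyz',o["tool_rot"],degrees=True).as_matrix(),o["qpos"],o["grip_width"])
crop(cam("side"),160,130,130,130,5,"pics/d1.png",10)
crop(cam("top"),130,120,150,120,5,"pics/d2.png",10)
E
```

```text
time_s: 11.98
tool_pos: [0.5382, 0.1394, 0.2062]
tool_rot: [-179.9, 0.1, 89.7]
force: [0.1, 0.1, -1.6]
grip_width: 0.0256
time_s: 12.85
tool_pos: [0.5385, 0.1364, 0.2038]
tool_rot: [-179.5, -50.0, 89.4]
force: [0.3, -0.1, -0.4]
grip_width: 0.026
[0.5385 0.1364 0.2038] [[ 0.007   1.     -0.0003]
 [ 0.6423 -0.0043  0.7664]
 [ 0.7664 -0.0056 -0.6423]] [ 55.1973  23.5652 -52.6924 106.1336 -34.2029  67.5957  19.6086] 0.025971328653150404
```

View pics/d1.png

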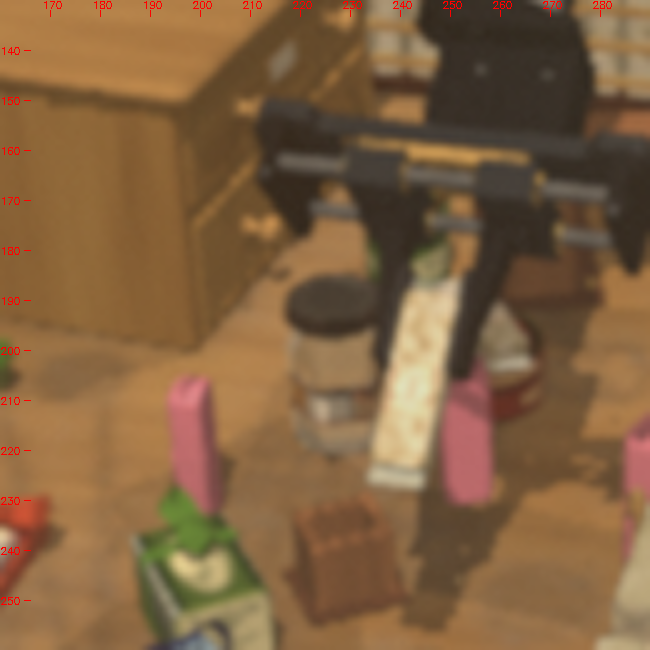

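View pics/d2.png

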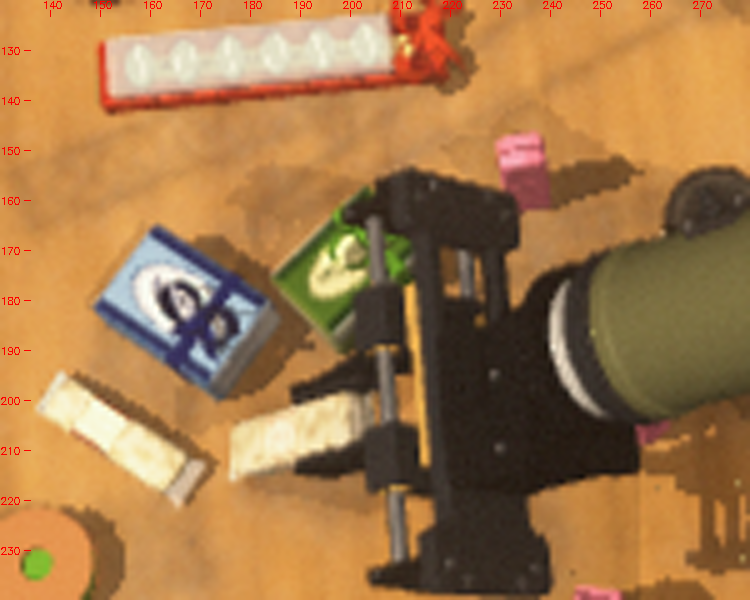

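```bash
python3 -m creep '[{"tx":0,"ty":0,"tz":0,"rx":0,"ry":-5,"rz":0},{"tx":-0.0148,"ty":0,"tz":0.0196,"rx":0,"ry":0,"rz":0},{"tx":-0.0148,"ty":0,"tz":0.0196,"rx":0,"ry":0,"rz":0},{"tx":-0.0148,"ty":0,"tz":0.0196,"rx":0,"ry":0,"rz":0},{"tx":-0.0148,"ty":0,"tz":0.0196,"rx":0,"ry":0,"rz":0},{"tx":-0.0148,"ty":0,"tz":0.0196,"rx":0,"ry":0,"rz":0},{"tx":-0.006,"ty":0,"tz":0.01,"rx":0,"ry":0,"rz":0},{"tx":0,"ty":0,"tz":0,"rx":0,"ry":0,"rz":0}]'
python3 - <<'E'
from h import *
crop(cam("side"),160,170,130,130,5,"pics/e1.png",10)
E
```

```text
time_s: 13.95
tool_pos: [0.5388, 0.161, 0.0738]
tool_rot: [180.0, -45.0, 90.2]
force: [-0.5, -0.1, -0.1]
grip_width: 0.0258
```

View pics/e1.png

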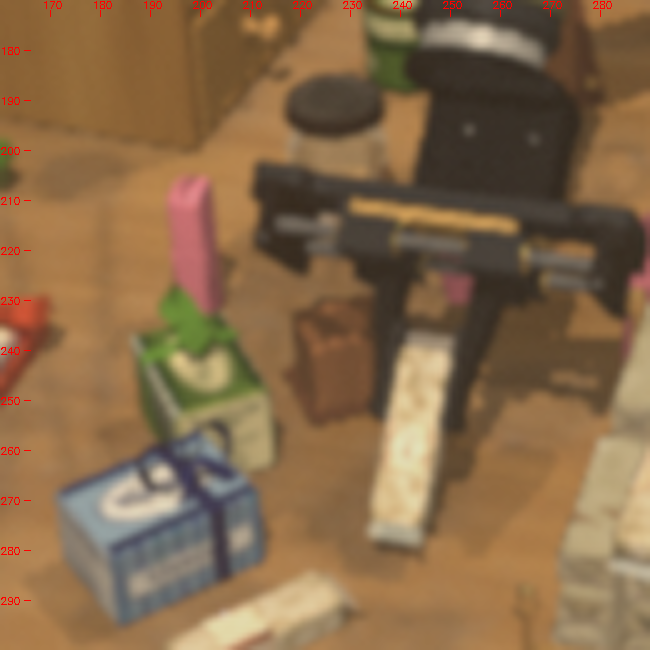

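```bash
python3 -m creep '[{"tx":-0.004,"ty":0,"tz":0.004,"rx":0,"ry":0,"rz":0},{"tx":-0.003,"ty":0,"tz":0.003,"rx":0,"ry":0,"rz":0},{"tx":-0.002,"ty":0,"tz":0.002,"rx":0,"ry":0,"rz":0},{"tx":0,"ty":0,"tz":0,"rx":0,"ry":0,"rz":0}]'
```

```text
time_s: 14.5
tool_pos: [0.5393, 0.1594, 0.0604]
tool_rot: [-180.0, -45.0, 90.0]
force: [0.1, -0.6, 1.2]
grip_width: 0.0257
```

```bash
python3 -m creep '[{"tx":0,"ty":0,"tz":0,"rx":0,"ry":0,"rz":0},{"tx":0,"ty":0,"tz":0,"rx":0,"ry":0,"rz":0},{"tx":0,"ty":0,"tz":0,"rx":0,"ry":0,"rz":0},{"tx":0,"ty":0,"tz":0,"rx":0,"ry":0,"rz":0}]' 0.036
python3 - <<'E'
from h import *
crop(cam("side"),160,170,130,130,5,"pics/e2.png",10)
E
```

```text
time_s: 15.0
tool_pos: [0.539, 0.1597, 0.0603]
tool_rot: [-180.0, -45.0, 90.0]
force: [-0.8, -0.2, -0.4]
grip_width: 0.0357
```

View pics/e2.png

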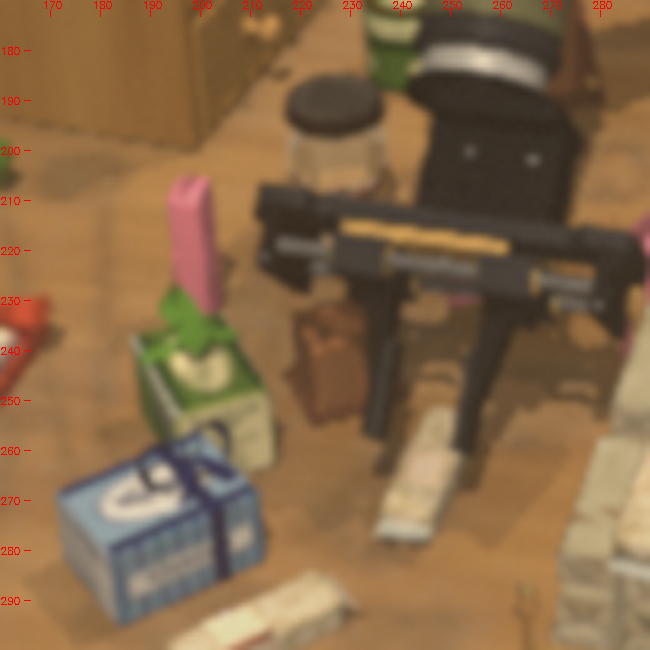

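```bash
python3 -m creep '[{"tx":0.01,"ty":0,"tz":-0.01,"rx":0,"ry":0,"rz":0},{"tx":0.02,"ty":0,"tz":-0.02,"rx":0,"ry":0,"rz":0},{"tx":0.023,"ty":0,"tz":-0.023,"rx":0,"ry":0,"rz":0},{"tx":0.023,"ty":0,"tz":-0.023,"rx":0,"ry":0,"rz":0},{"tx":0.02,"ty":0,"tz":-0.02,"rx":0,"ry":0,"rz":0}]'
python3 - <<'E'
from h import *
crop(cam("side"),180,220,100,100,6,"pics/f1.png",10)
crop(cam("top"),150,170,90,70,8,"pics/f2.png",10)
E
```

```text
time_s: 15.68
tool_pos: [0.5391, 0.16, 0.1982]
tool_rot: [179.9, -45.0, 90.1]
force: [-0.1, 0.2, 0.2]
grip_width: 0.0357
```

View pics/f1.png

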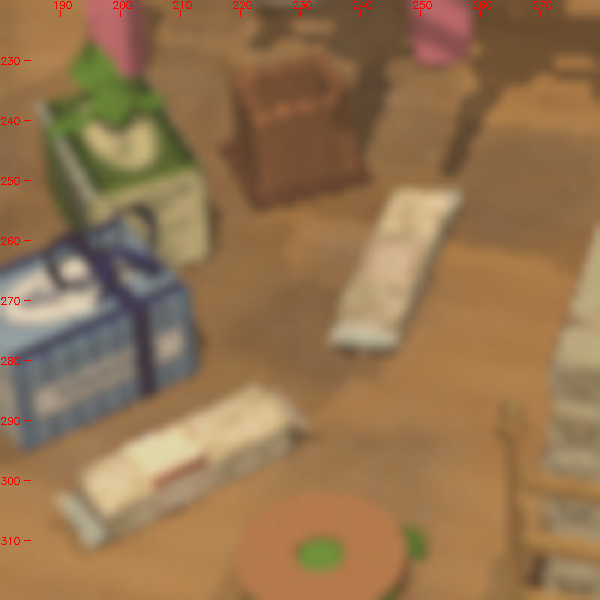

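View pics/f2.png

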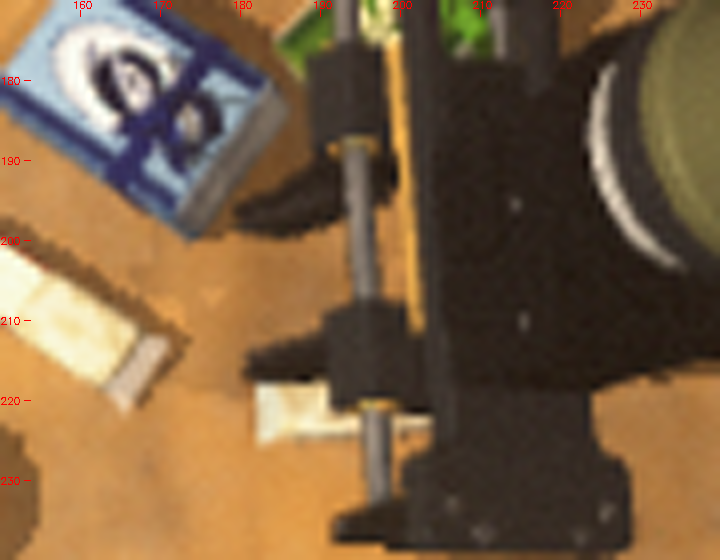

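```bash
python3 - <<'E'
from h import *
s=cam("side");t=cam("top")
P=np.array([onz(s,p,.0095)[:2] for p in[(235,276.7),(246,277.5),(257,252),(247,251.5)]]);print(P,P.mean(0));d=(P[0]+P[1]-P[2]-P[3])/2;print(np.degrees(np.arctan2(d[1],d[0])),np.linalg.norm(d))
print("top corner",onz(t,(182,225.5),.0095),onz(t,(181.8,217.8),.0095))
P=np.array([onz(s,p,.0095)[:2] for p in[(189.5,303.5),(195.5,311.5),(224,285),(230.5,292.3)]]);print("ctr",P.mean(0))
go(.537,.158,.2,90)
E
```

```text
[[0.5508 0.2097]
 [0.5241 0.2061]
 [0.5244 0.1048]
 [0.5501 0.109 ]] [0.5373 0.1574]
89.8703410046281 0.1010280246469787
top corner [0.5242 0.2097 0.0095] [0.5458 0.2089 0.0095]
ctr [0.584  0.2925]
t 15.88 pos [0.5392 0.1596 0.1966] rot [179.8879 -44.9097  90.1288] w 0.0361 F [-0.1482  0.3821 -0.4524]
shift first(tool): [ 0.0013 -0.0021 -0.0035]  then turn: [  0.0558 -44.9098   0.0782]  | shift if turned first: [-0.0016 -0.0022 -0.0034]
```

```bash
python3 -m creep '[{"tx":0,"ty":0,"tz":0,"rx":0,"ry":-9,"rz":0},{"tx":0,"ty":0,"tz":0,"rx":0,"ry":-9,"rz":0},{"tx":0,"ty":0,"tz":0,"rx":0,"ry":-9,"rz":0},{"tx":0,"ty":0,"tz":0,"rx":0,"ry":-9,"rz":0},{"tx":0,"ty":0,"tz":0,"rx":0,"ry":-9,"rz":0},{"tx":-0.0016,"ty":-0.0022,"tz":0.03,"rx":0,"ry":0,"rz":0},{"tx":0,"ty":0,"tz":0.035,"rx":0,"ry":0,"rz":0},{"tx":0,"ty":0,"tz":0.03,"rx":0,"ry":0,"rz":0},{"tx":0,"ty":0,"tz":0.02,"rx":0,"ry":0,"rz":0},{"tx":0,"ty":0,"tz":0,"rx":0,"ry":0,"rz":0}]'
python3 - <<'E'
from h import *
go(.537,.158,.03,90)
crop(cam("side"),180,190,100,100,6,"pics/g1.png",10)
E
```

```text
time_s: 17.12
tool_pos: [0.5354, 0.1577, 0.0793]
tool_rot: [-179.8, 0.0, 90.1]
force: [-0.2, -0.3, 1.1]
grip_width: 0.036
t 17.12 pos [0.5354 0.1577 0.0793] rot [-179.7701    0.0239   90.0517] w 0.036 F [-0.2458 -0.3099  1.0814]
shift first(tool): [0.0003 0.0018 0.0493]  then turn: [-0.2299  0.024   0.0517]  | shift if turned first: [0.0003 0.0016 0.0493]
```

View pics/g1.png

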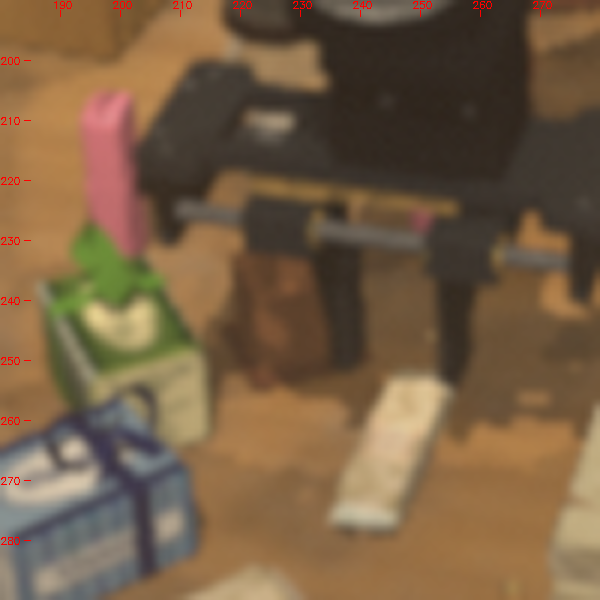

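```bash
python3 -m creep '[{"tx":0,"ty":0.0017,"tz":0.02,"rx":0,"ry":0,"rz":0},{"tx":0,"ty":0,"tz":0.018,"rx":0,"ry":0,"rz":0},{"tx":0,"ty":0,"tz":0.011,"rx":0,"ry":0,"rz":0},{"tx":0,"ty":0,"tz":0,"rx":0,"ry":0,"rz":0}]'
python3 -m creep '[{"tx":0,"ty":0,"tz":0,"rx":0,"ry":0,"rz":0},{"tx":0,"ty":0,"tz":0,"rx":0,"ry":0,"rz":0},{"tx":0,"ty":0,"tz":0,"rx":0,"ry":0,"rz":0}]' 0.015 20
```

```text
time_s: 17.68
tool_pos: [0.5376, 0.1578, 0.0309]
tool_rot: [-179.9, 0.0, 90.0]
force: [-0.9, 0.1, -0.5]
grip_width: 0.0356
time_s: 18.05
tool_pos: [0.539, 0.1582, 0.0327]
tool_rot: [179.9, -0.0, 90.0]
force: [0.0, 0.2, 1.4]
grip_width: 0.0255
```

```bash
python3 -m creep '[{"tx":0,"ty":0,"tz":-0.02,"rx":0,"ry":0,"rz":0},{"tx":0,"ty":0,"tz":-0.045,"rx":0,"ry":0,"rz":0},{"tx":0,"ty":0,"tz":-0.05,"rx":0,"ry":0,"rz":0},{"tx":0,"ty":0,"tz":-0.045,"rx":0,"ry":0,"rz":0},{"tx":-0.0413,"ty":0.0059,"tz":0,"rx":0,"ry":0,"rz":0},{"tx":-0.0413,"ty":0.0059,"tz":0,"rx":0,"ry":0,"rz":0},{"tx":-0.0413,"ty":0.0059,"tz":0,"rx":0,"ry":0,"rz":0},{"tx":-0.0413,"ty":0.0059,"tz":0,"rx":0,"ry":0,"rz":0},{"tx":-0.0413,"ty":0.0059,"tz":0,"rx":0,"ry":0,"rz":0},{"tx":-0.0413,"ty":0.0059,"tz":0,"rx":0,"ry":0,"rz":0},{"tx":-0.0413,"ty":0.0059,"tz":0,"rx":0,"ry":0,"rz":0},{"tx":-0.0413,"ty":0.0059,"tz":0,"rx":0,"ry":0,"rz":0},{"tx":-0.0413,"ty":0.0059,"tz":0,"rx":0,"ry":0,"rz":0},{"tx":-0.0413,"ty":0.0059,"tz":0,"rx":0,"ry":0,"rz":0},{"tx":-0.0413,"ty":0.0056,"tz":0,"rx":0,"ry":0,"rz":0},{"tx":0,"ty":0,"tz":0,"rx":0,"ry":0,"rz":-10},{"tx":0,"ty":0,"tz":0,"rx":0,"ry":0,"rz":-10},{"tx":0,"ty":0,"tz":0,"rx":0,"ry":0,"rz":0}]'
python3 - <<'E'
from h import *
go(.6035,-.2965,.15,110);print(env.get_obs()["qpos"])
crop(cam("side"),210,90,110,110,6,"pics/i1.png",10)
crop(cam("top"),310,120,110,90,7,"pics/i2.png",10)
E
```

```text
time_s: 20.3
tool_pos: [0.6035, -0.2962, 0.1934]
tool_rot: [179.9, 0.0, 109.9]
force: [-1.1, -0.5, -0.6]
grip_width: 0.0256
t 20.3 pos [ 0.6035 -0.2962  0.1934] rot [179.9373   0.0157 109.9353] w 0.0256 F [-1.0688 -0.452  -0.6409]
shift first(tool): [-0.0003 -0.0002  0.0434]  then turn: [ 0.0626  0.0157 -0.0647]  | shift if turned first: [-0.0003 -0.0002  0.0434]
[ 51.2902  27.1112 -37.4825  82.6889  16.601   75.7323  32.7236]
```

View pics/i1.png

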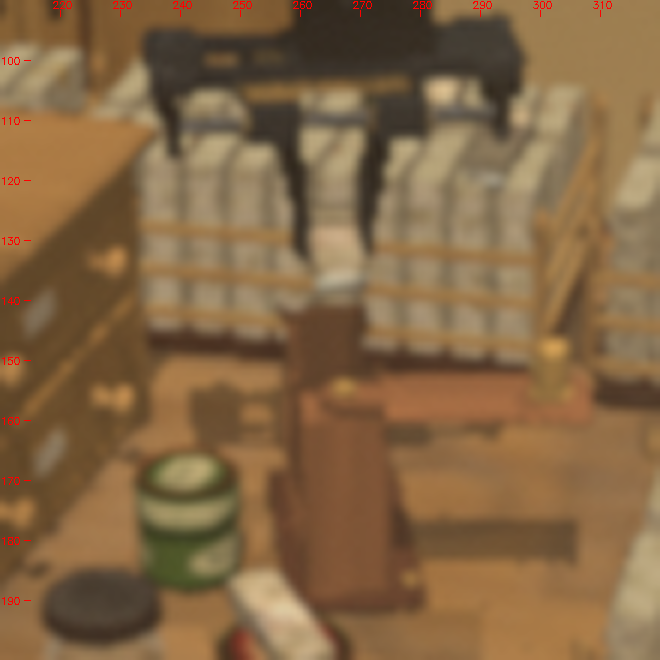

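View pics/i2.png

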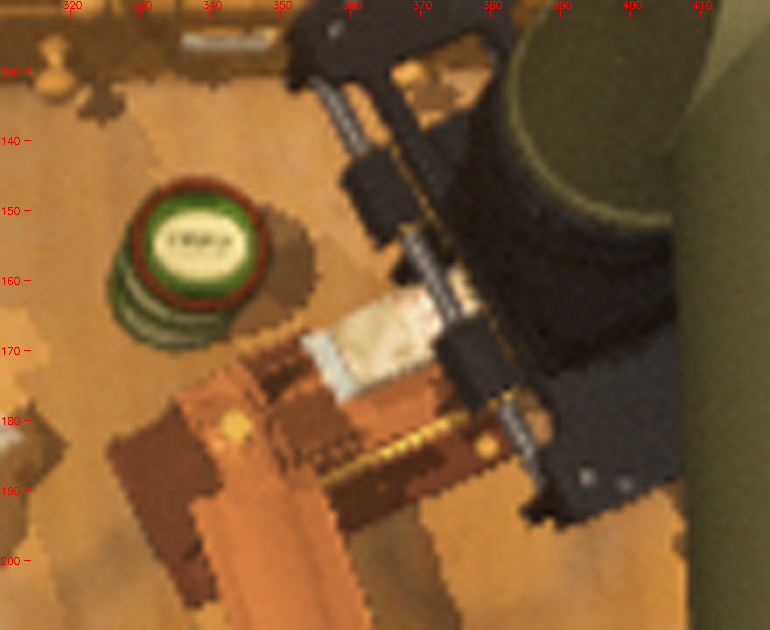

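```bash
python3 - <<'E'
from h import *
t=cam("top");s=cam("side");tp=env.get_obs()["tool_pos"];print(tp)
a=np.radians(20);xa=np.array([np.cos(a),np.sin(a)]);ya=np.array([-np.sin(a),np.cos(a)])
for p in [(353,168.5),(359.3,176.8)]:
    q=onz(t,p,tp[2]-.022)[:2]-tp[:2];print("bar seal rel tcp",q@xa,q@ya)
for p in [(262.5,138),(270,138)]:
    q=onz(s,p,tp[2]-.027)[:2]-tp[:2];print("side seal rel tcp",q@xa,q@ya)
# shaft top plates front/back near +y end and pillar side edges, at z .115, rel to mouth estimate
m=np.array([.6035,-.2965])
for n,p in [("pillar L",(335,178)),("pillar back",(346.5,171.5)),("back plate outer",(353.5,167.5)),("front plate +y",(353,187.5)),]:
    q=onz(t,p,.115)[:2]-m;print(n,q@xa,q@ya)
for n,p in [("pil left edge",(258.5,141.5)),("right",(274.5,158))]:
    q=onz(s,p,.115)[:2]-m;print(n,q@xa,q@ya)
E
```

```text
[ 0.6035 -0.2961  0.1927]
bar seal rel tcp 0.011142965345197315 0.05042645161464887
bar seal rel tcp -0.014334008154954928 0.046551856262517365
side seal rel tcp 0.01293183443530464 0.0446502191879577
side seal rel tcp -0.00986490643466691 0.04764395165854613
pillar L 0.018035393459969726 0.08666289846572547
pillar back 0.020511656477161962 0.051447691731891676
back plate outer 0.02213109590008041 0.029837512878682197
front plate +y -0.024581540262513427 0.056628458079832744
pil left edge 0.019122969923810833 -0.04052589075557069
right -0.01933951999154972 0.08443533023917005
```

```bash
python3 -m creep '[{"tx":0,"ty":0,"tz":0.02,"rx":0,"ry":0,"rz":0},{"tx":0,"ty":0,"tz":0.02,"rx":0,"ry":0,"rz":0},{"tx":0,"ty":0,"tz":0.015,"rx":0,"ry":0,"rz":0},{"tx":0,"ty":0,"tz":0.01,"rx":0,"ry":0,"rz":0},{"tx":0,"ty":0,"tz":0,"rx":0,"ry":0,"rz":0}]'
python3 -m creep '[{"tx":0,"ty":0,"tz":0.01,"rx":0,"ry":0,"rz":0},{"tx":0,"ty":0,"tz":0.01,"rx":0,"ry":0,"rz":0},{"tx":0,"ty":0,"tz":0,"rx":0,"ry":0,"rz":0}]'
```

```text
time_s: 21.12
tool_pos: [0.6036, -0.2954, 0.1257]
tool_rot: [180.0, -0.1, 110.1]
force: [2.6, 1.4, -2.0]
grip_width: 0.0261
time_s: 21.5
tool_pos: [0.6037, -0.2958, 0.1061]
tool_rot: [180.0, -0.0, 110.1]
force: [2.6, 0.8, -2.8]
grip_width: 0.0263
```

```bash
python3 -m creep '[{"tx":0,"ty":0.0012,"tz":0.008,"rx":0,"ry":0,"rz":0},{"tx":0,"ty":0,"tz":0.01,"rx":0,"ry":0,"rz":0},{"tx":0,"ty":0,"tz":0.009,"rx":0,"ry":0,"rz":0},{"tx":0,"ty":0,"tz":0,"rx":0,"ry":0,"rz":0}]'
python3 - <<'E'
from h import *
crop(cam("side"),210,90,110,110,6,"pics/j1.png",10)
crop(cam("top"),310,120,110,90,7,"pics/j2.png",10)
E
```

```text
time_s: 22.0
tool_pos: [0.6039, -0.2956, 0.0789]
tool_rot: [-179.9, -0.1, 110.0]
force: [-0.3, 0.7, -0.7]
grip_width: 0.026
```

View pics/j1.png

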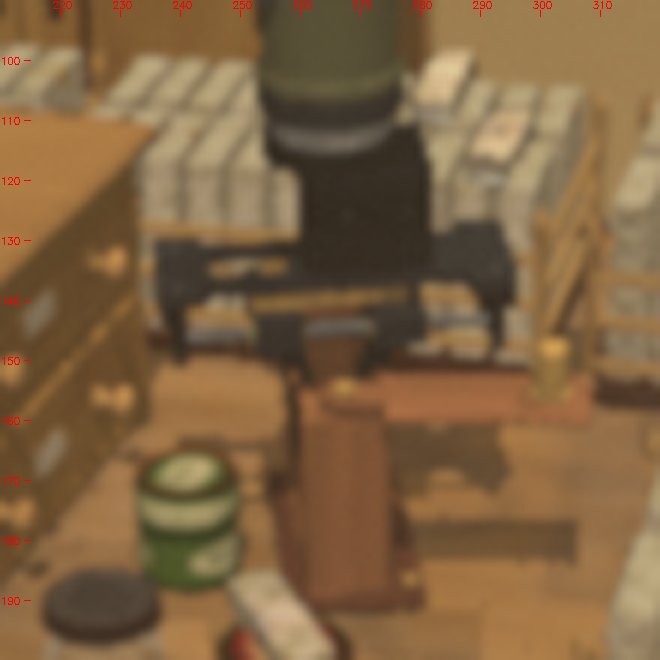

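View pics/j2.png

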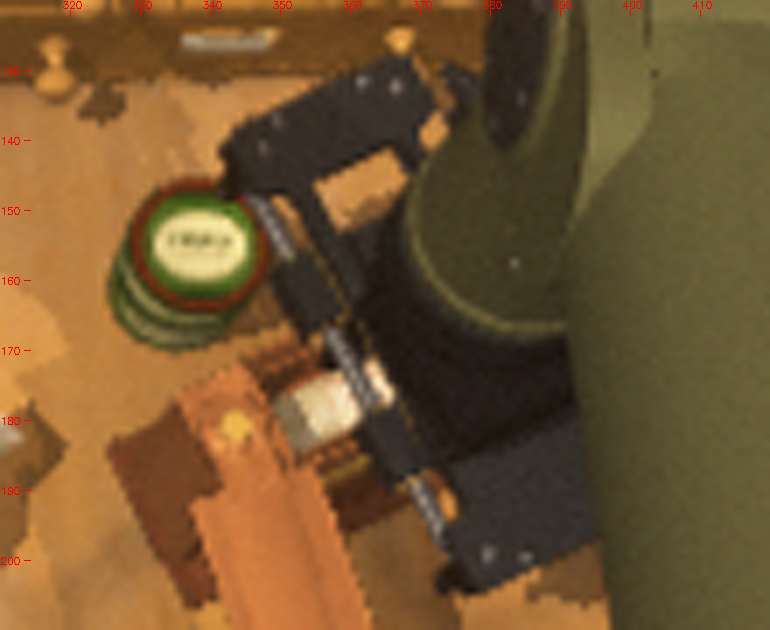

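```bash
python3 -m creep '[{"tx":0,"ty":0,"tz":0,"rx":0,"ry":0,"rz":0},{"tx":0,"ty":0,"tz":0,"rx":0,"ry":0,"rz":0},{"tx":0,"ty":0,"tz":0,"rx":0,"ry":0,"rz":0},{"tx":0,"ty":0,"tz":-0.02,"rx":0,"ry":0,"rz":0},{"tx":0,"ty":0,"tz":-0.05,"rx":0,"ry":0,"rz":0},{"tx":0,"ty":0,"tz":-0.05,"rx":0,"ry":0,"rz":0}]' 0.036
python3 - <<'E'
from h import *
go(.5818,-.1138,.2,125.7)
crop(cam("top"),310,120,110,90,7,"pics/k2.png",10)
E
```

```text
time_s: 22.85
tool_pos: [0.6047, -0.2956, 0.2029]
tool_rot: [180.0, 0.0, 110.1]
force: [0.0, -0.4, 0.2]
grip_width: 0.0358
t 22.85 pos [ 0.6047 -0.2956  0.2029] rot [179.9613   0.0341 110.0564] w 0.0358 F [ 0.0456 -0.3652  0.2356]
shift first(tool): [0.1786 0.0409 0.0028]  then turn: [  0.0338   0.0392 -15.6436]  | shift if turned first: [0.161  0.0875 0.0029]
```

View pics/k2.png

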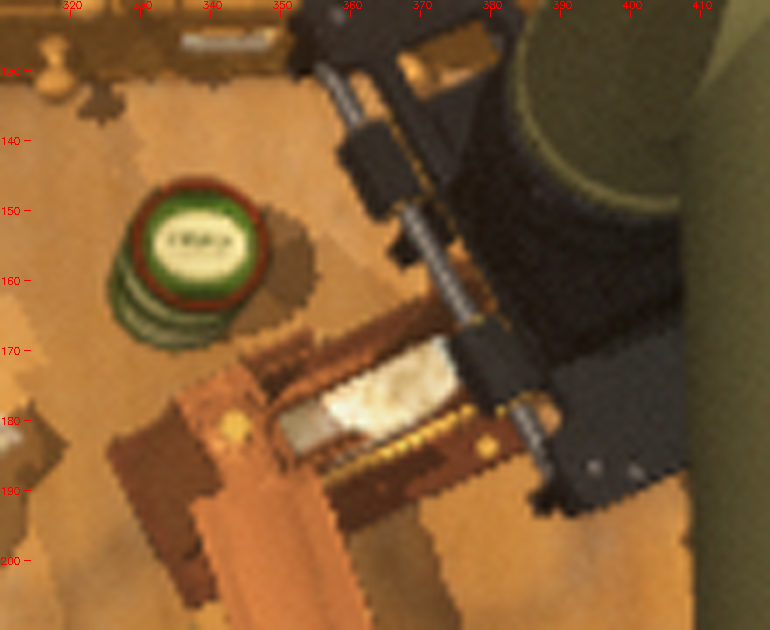

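```bash
python3 -m creep '[{"tx":0.0357,"ty":0.0082,"tz":0,"rx":0,"ry":0,"rz":0},{"tx":0.0357,"ty":0.0082,"tz":0,"rx":0,"ry":0,"rz":0},{"tx":0.0357,"ty":0.0082,"tz":0,"rx":0,"ry":0,"rz":0},{"tx":0.0357,"ty":0.0082,"tz":0,"rx":0,"ry":0,"rz":0},{"tx":0.0357,"ty":0.0082,"tz":0,"rx":0,"ry":0,"rz":0},{"tx":0,"ty":0,"tz":0,"rx":0,"ry":0,"rz":-7.8},{"tx":0,"ty":0,"tz":0,"rx":0,"ry":0,"rz":-7.8},{"tx":0,"ty":0,"tz":0,"rx":0,"ry":0,"rz":0}]'
python3 - <<'E'
from h import *
go(.5818,-.1138,.07,125.7)
crop(cam("top"),270,140,130,90,6,"pics/l2.png",10)
s=cam("side");crop(s,220,150,80,80,8,"pics/l1.png",10)
P=np.array([onz(s,p,.05)[:2] for p in[(247.5,188),(256,185.5),(267,201),(257,203)]]);print(P,P.mean(0))
E
```

```text
time_s: 23.9
tool_pos: [0.5823, -0.1139, 0.2013]
tool_rot: [180.0, 0.1, 125.6]
force: [0.5, -0.1, 0.5]
grip_width: 0.0359
t 23.9 pos [ 0.5823 -0.1139  0.2013] rot [179.9551   0.0779 125.5721] w 0.0359 F [ 0.4506 -0.1389  0.4996]
shift first(tool): [ 0.0005 -0.0004  0.1313]  then turn: [ 0.0448  0.0779 -0.1279]  | shift if turned first: [ 0.0004 -0.0003  0.1313]
[[ 0.6192 -0.1369]
 [ 0.5983 -0.1572]
 [ 0.544  -0.0792]
 [ 0.5691 -0.0622]] [ 0.5827 -0.1089]
```

View pics/l2.png

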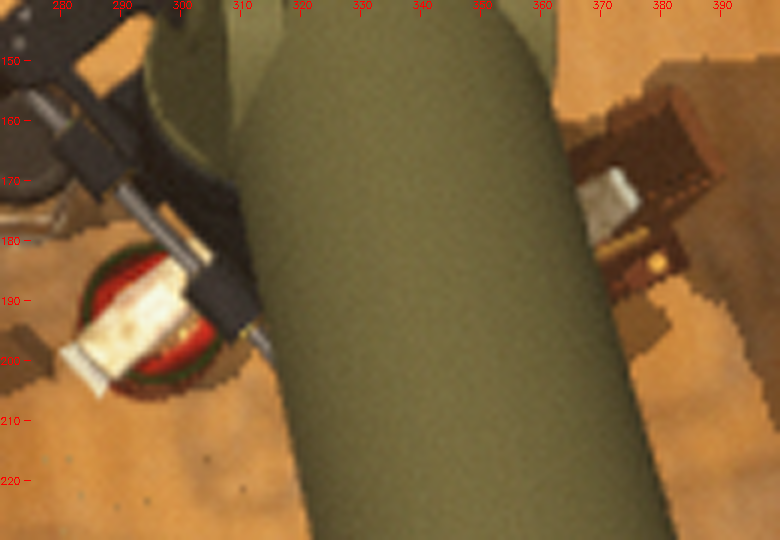

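View pics/l1.png

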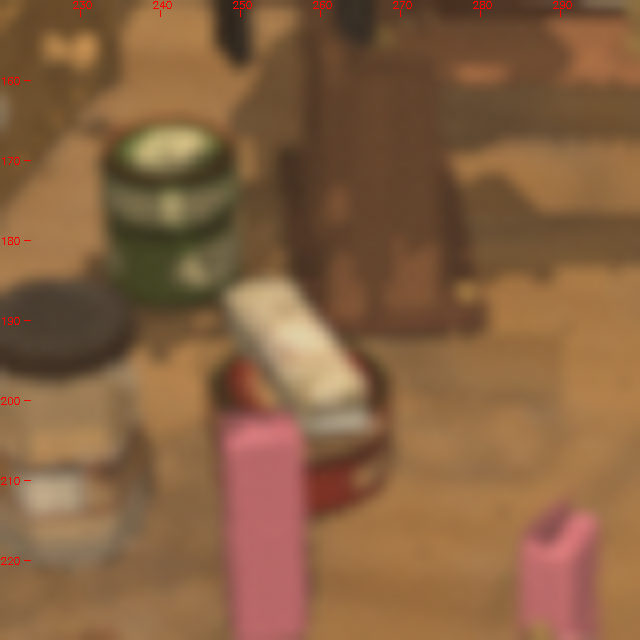

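```bash
python3 -m creep '[{"tx":0.001,"ty":-0.0003,"tz":0.03,"rx":0,"ry":0,"rz":0},{"tx":0,"ty":0,"tz":0.035,"rx":0,"ry":0,"rz":0},{"tx":0,"ty":0,"tz":0.03,"rx":0,"ry":0,"rz":0},{"tx":0,"ty":0,"tz":0.022,"rx":0,"ry":0,"rz":0},{"tx":0,"ty":0,"tz":0.012,"rx":0,"ry":0,"rz":0},{"tx":0,"ty":0,"tz":0.004,"rx":0,"ry":0,"rz":0},{"tx":0,"ty":0,"tz":0,"rx":0,"ry":0,"rz":0}]'
python3 -m creep '[{"tx":0,"ty":0,"tz":0,"rx":0,"ry":0,"rz":0},{"tx":0,"ty":0,"tz":0,"rx":0,"ry":0,"rz":0},{"tx":0,"ty":0,"tz":0,"rx":0,"ry":0,"rz":0}]' 0.015 20
python3 - <<'E'
from h import *
crop(cam("side"),220,150,80,80,8,"pics/m1.png",10)
E
```

```text
time_s: 24.88
tool_pos: [0.5816, -0.1134, 0.0677]
tool_rot: [180.0, 0.0, 125.6]
force: [-0.0, 0.1, -0.4]
grip_width: 0.0359
time_s: 25.25
tool_pos: [0.5818, -0.1134, 0.068]
tool_rot: [179.9, 0.1, 125.6]
force: [-0.2, 1.0, 3.4]
grip_width: 0.0261
```

View pics/m1.png

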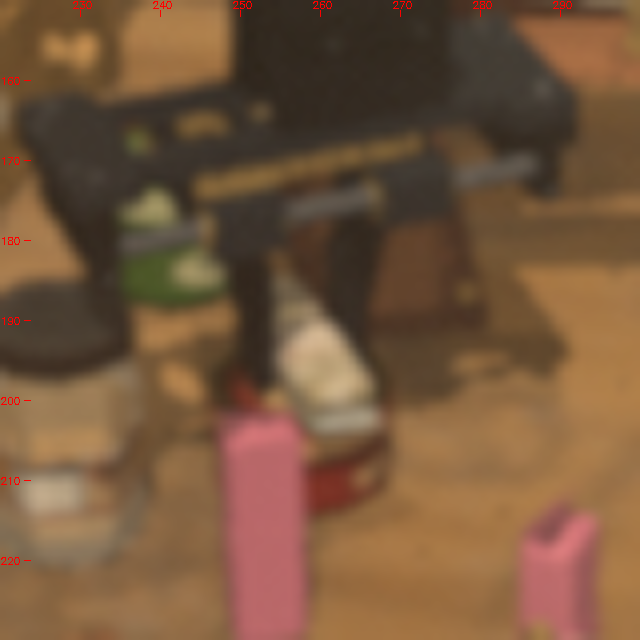

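```bash
python3 -m creep '[{"tx":0,"ty":0,"tz":-0.015,"rx":0,"ry":0,"rz":0},{"tx":0,"ty":0,"tz":-0.04,"rx":0,"ry":0,"rz":0},{"tx":0,"ty":0,"tz":-0.045,"rx":0,"ry":0,"rz":0},{"tx":0,"ty":0,"tz":-0.03,"rx":0,"ry":0,"rz":0},{"tx":-0.0322,"ty":-0.0177,"tz":0,"rx":0,"ry":0,"rz":0},{"tx":-0.0322,"ty":-0.0177,"tz":0,"rx":0,"ry":0,"rz":0},{"tx":-0.0322,"ty":-0.0177,"tz":0,"rx":0,"ry":0,"rz":0},{"tx":-0.0322,"ty":-0.0177,"tz":0,"rx":0,"ry":0,"rz":0},{"tx":-0.0322,"ty":-0.0177,"tz":0,"rx":0,"ry":0,"rz":0},{"tx":0,"ty":0,"tz":0,"rx":0,"ry":0,"rz":7.8},{"tx":0,"ty":0,"tz":0,"rx":0,"ry":0,"rz":7.8},{"tx":0,"ty":0,"tz":0,"rx":0,"ry":0,"rz":0}]'
python3 - <<'E'
from h import *
go(.604,-.2957,.08,110)
crop(cam("side"),210,90,110,110,6,"pics/n1.png",10)
crop(cam("top"),310,120,110,90,7,"pics/n2.png",10)
E
```

```text
time_s: 26.8
tool_pos: [0.6028, -0.2958, 0.1976]
tool_rot: [-180.0, 0.0, 110.1]
force: [0.2, -0.8, -1.1]
grip_width: 0.0261
t 26.8 pos [ 0.6028 -0.2958  0.1976] rot [-179.9864    0.007   110.123 ] w 0.0261 F [ 0.2107 -0.803  -1.1219]
shift first(tool): [-0.0003  0.0012  0.1176]  then turn: [-0.0136  0.0071  0.123 ]  | shift if turned first: [-0.0003  0.0011  0.1176]
```

View pics/n1.png

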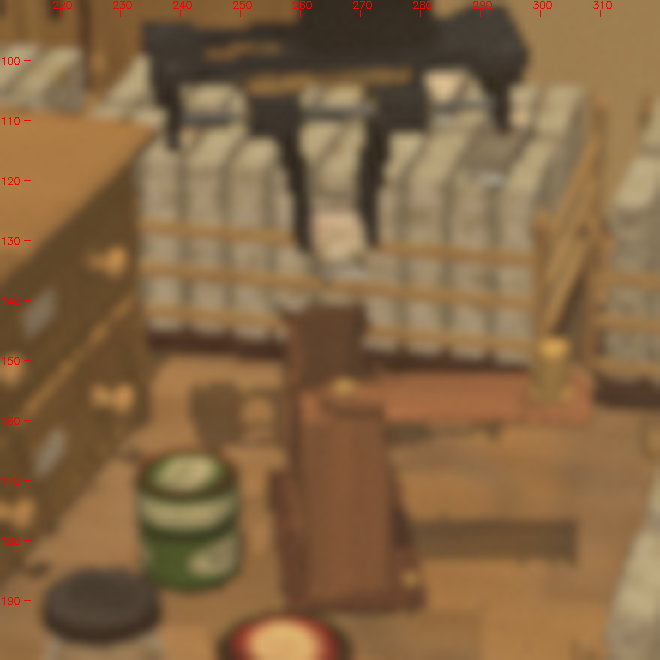

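View pics/n2.png

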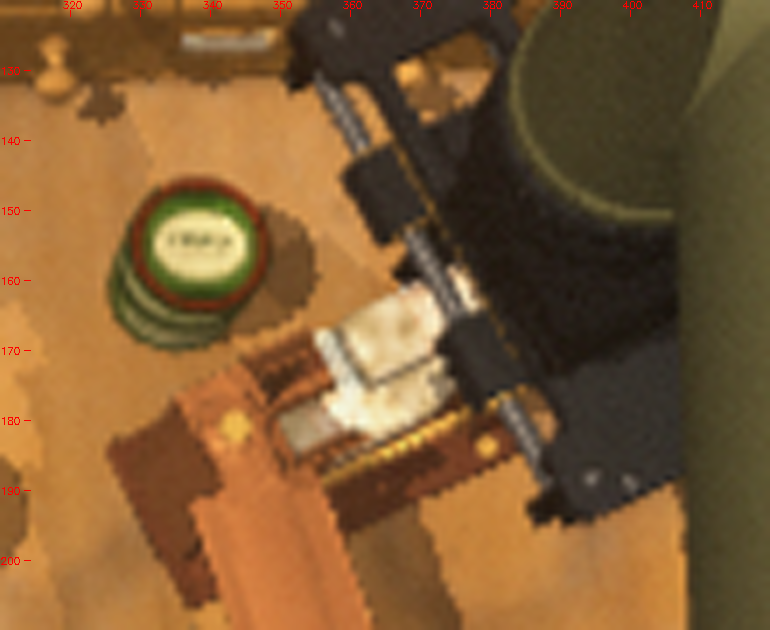

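```bash
python3 -m creep '[{"tx":0,"ty":0.0012,"tz":0.025,"rx":0,"ry":0,"rz":0},{"tx":0,"ty":0,"tz":0.025,"rx":0,"ry":0,"rz":0},{"tx":0,"ty":0,"tz":0.015,"rx":0,"ry":0,"rz":0},{"tx":0,"ty":0,"tz":0.01,"rx":0,"ry":0,"rz":0},{"tx":0,"ty":0,"tz":0.01,"rx":0,"ry":0,"rz":0},{"tx":0,"ty":0,"tz":0,"rx":0,"ry":0,"rz":0}]'
python3 -m creep '[{"tx":0,"ty":0,"tz":0.012,"rx":0,"ry":0,"rz":0},{"tx":0,"ty":0,"tz":0.012,"rx":0,"ry":0,"rz":0},{"tx":0,"ty":0,"tz":0.01,"rx":0,"ry":0,"rz":0},{"tx":0,"ty":0,"tz":0,"rx":0,"ry":0,"rz":0}]'
```

```text
time_s: 27.65
tool_pos: [0.6039, -0.2953, 0.1116]
tool_rot: [-180.0, -0.0, 110.1]
force: [0.1, -0.0, -0.3]
grip_width: 0.0263
time_s: 28.15
tool_pos: [0.6033, -0.2951, 0.0767]
tool_rot: [-179.9, -0.1, 110.0]
force: [-0.4, 0.8, -1.0]
grip_width: 0.0255
```

Clean entry; release and retreat.

```bash
python3 -m creep '[{"tx":0,"ty":0,"tz":0,"rx":0,"ry":0,"rz":0},{"tx":0,"ty":0,"tz":0,"rx":0,"ry":0,"rz":0},{"tx":0,"ty":0,"tz":0,"rx":0,"ry":0,"rz":0},{"tx":0,"ty":0,"tz":-0.02,"rx":0,"ry":0,"rz":0},{"tx":0,"ty":0,"tz":-0.05,"rx":0,"ry":0,"rz":0},{"tx":0,"ty":0,"tz":-0.06,"rx":0,"ry":0,"rz":0}]' 0.034
python3 - <<'E'
from h import *
go(.583,.286,.2,51.3)
crop(cam("top"),310,120,110,90,7,"pics/o2.png",10)
E
```

```text
time_s: 28.9
tool_pos: [0.6037, -0.2952, 0.2102]
tool_rot: [-180.0, -0.0, 110.1]
force: [0.8, -0.1, 0.1]
grip_width: 0.0342
t 28.9 pos [ 0.6037 -0.2952  0.2102] rot [-179.9734   -0.0328  110.0524] w 0.0342 F [ 0.8298 -0.0705  0.0826]
shift first(tool): [0.553  0.1799 0.0104]  then turn: [-0.0411 -0.0162 58.7524]  | shift if turned first: [ 0.4407 -0.3795  0.0102]
```

View pics/o2.png

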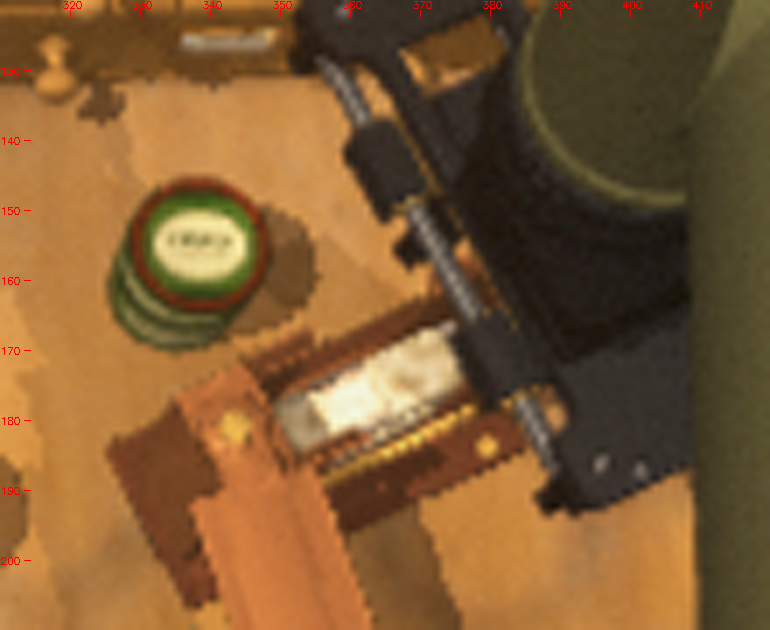

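```bash
python3 -m creep '[{"tx":0.0395,"ty":0.0128,"tz":0,"rx":0,"ry":0,"rz":0},{"tx":0.0395,"ty":0.0128,"tz":0,"rx":0,"ry":0,"rz":0},{"tx":0.0395,"ty":0.0128,"tz":0,"rx":0,"ry":0,"rz":0},{"tx":0.0395,"ty":0.0128,"tz":0,"rx":0,"ry":0,"rz":0},{"tx":0.0395,"ty":0.0128,"tz":0,"rx":0,"ry":0,"rz":0},{"tx":0.0395,"ty":0.0128,"tz":0,"rx":0,"ry":0,"rz":0},{"tx":0.0395,"ty":0.0128,"tz":0,"rx":0,"ry":0,"rz":0},{"tx":0.0395,"ty":0.0128,"tz":0,"rx":0,"ry":0,"rz":0},{"tx":0.0395,"ty":0.0128,"tz":0,"rx":0,"ry":0,"rz":0},{"tx":0.0395,"ty":0.0128,"tz":0,"rx":0,"ry":0,"rz":0},{"tx":0.0395,"ty":0.0128,"tz":0,"rx":0,"ry":0,"rz":0},{"tx":0.0395,"ty":0.0128,"tz":0,"rx":0,"ry":0,"rz":0},{"tx":0.0395,"ty":0.0128,"tz":0,"rx":0,"ry":0,"rz":0},{"tx":0.0395,"ty":0.0128,"tz":0,"rx":0,"ry":0,"rz":0}]'
python3 -m creep '[{"tx":0,"ty":0,"tz":0,"rx":0,"ry":0,"rz":9.8},{"tx":0,"ty":0,"tz":0,"rx":0,"ry":0,"rz":9.8},{"tx":0,"ty":0,"tz":0,"rx":0,"ry":0,"rz":9.8},{"tx":0,"ty":0,"tz":0,"rx":0,"ry":0,"rz":9.8},{"tx":0,"ty":0,"tz":0,"rx":0,"ry":0,"rz":9.8},{"tx":0,"ty":0,"tz":0,"rx":0,"ry":0,"rz":9.8},{"tx":0,"ty":0,"tz":0,"rx":0,"ry":0,"rz":0}]'
python3 - <<'E'
from h import *
go(.5825,.286,.032,51.3)
crop(cam("side"),160,220,110,110,6,"pics/p1.png",10)
crop(cam("top"),320,140,80,70,9,"pics/p2.png",10)
crop(cam("top"),130,160,100,80,7,"pics/p3.png",10)
E
```

```text
time_s: 30.7
tool_pos: [0.5832, 0.287, 0.2097]
tool_rot: [179.9, 0.0, 110.0]
force: [-0.2, -0.4, -0.2]
grip_width: 0.0338
time_s: 31.58
tool_pos: [0.5832, 0.2859, 0.2096]
tool_rot: [179.9, -0.1, 51.4]
force: [-0.7, 0.5, -0.1]
grip_width: 0.0345
t 31.57 pos [0.5832 0.2859 0.2096] rot [179.9254  -0.0789  51.354 ] w 0.0345 F [-0.6963  0.4682 -0.0653]
shift first(tool): [-0.0006 -0.0009  0.1776]  then turn: [ 0.0746 -0.079   0.054 ]  | shift if turned first: [-0.0003 -0.0006  0.1776]
```

View pics/p1.png

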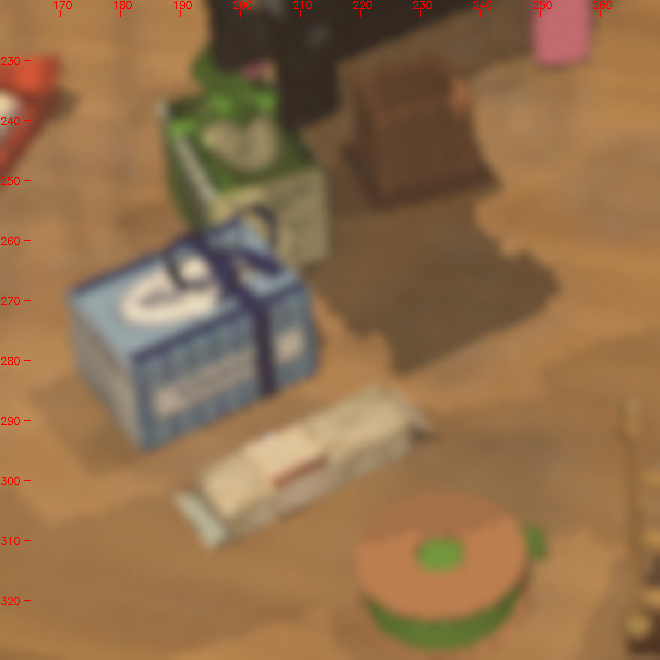

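View pics/p2.png

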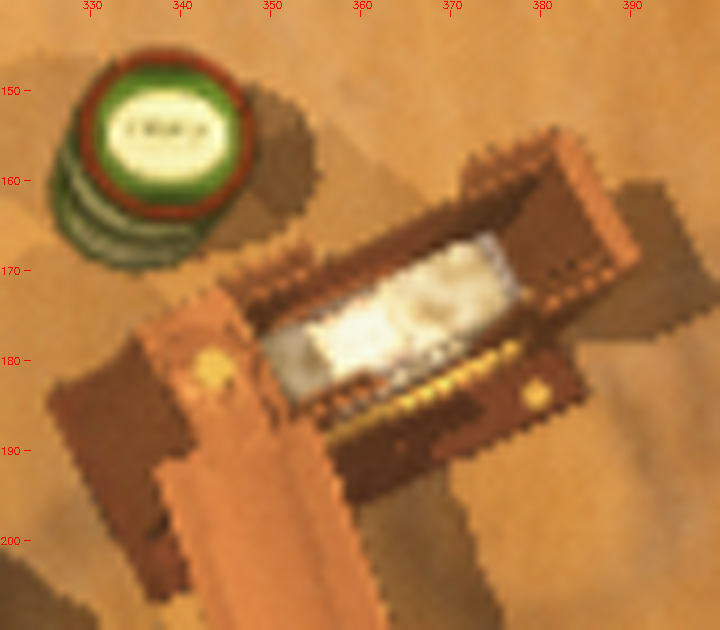

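View pics/p3.png

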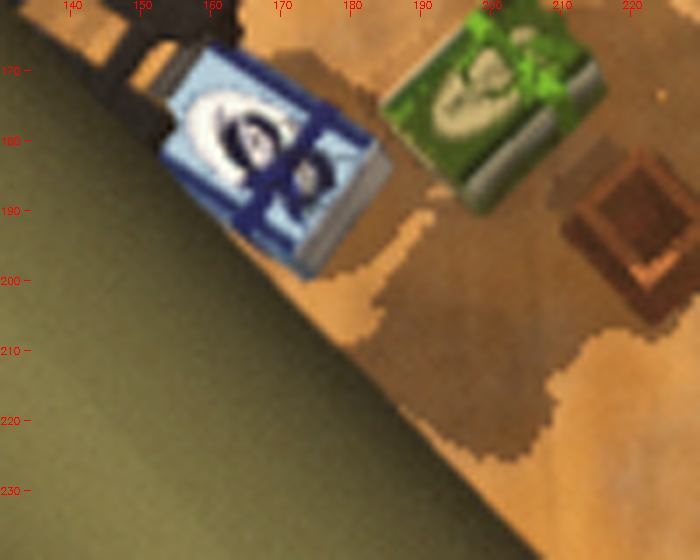

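```bash
python3 -m creep '[{"tx":0.001,"ty":0,"tz":0.03,"rx":0,"ry":0,"rz":0},{"tx":0,"ty":0,"tz":0.035,"rx":0,"ry":0,"rz":0},{"tx":0,"ty":0,"tz":0.035,"rx":0,"ry":0,"rz":0},{"tx":0,"ty":0,"tz":0.025,"rx":0,"ry":0,"rz":0},{"tx":0,"ty":0,"tz":0.015,"rx":0,"ry":0,"rz":0},{"tx":0,"ty":0,"tz":0,"rx":0,"ry":0,"rz":0}]' 0.042
python3 - <<'E'
from h import *
crop(cam("side"),160,200,110,120,5,"pics/q1.png",10)
crop(cam("top"),110,140,110,100,6,"pics/q2.png",10)
E
```

```text
time_s: 32.48
tool_pos: [0.5831, 0.286, 0.0673]
tool_rot: [-179.9, 0.1, 51.3]
force: [-0.8, -0.1, 0.6]
grip_width: 0.0419
```

View pics/q1.png

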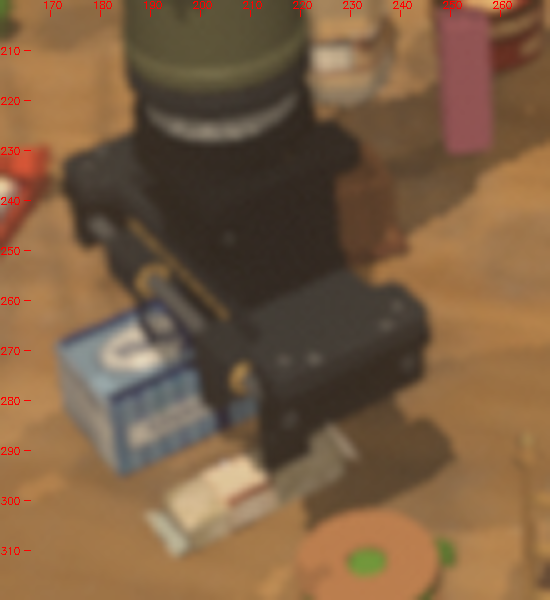

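View pics/q2.png

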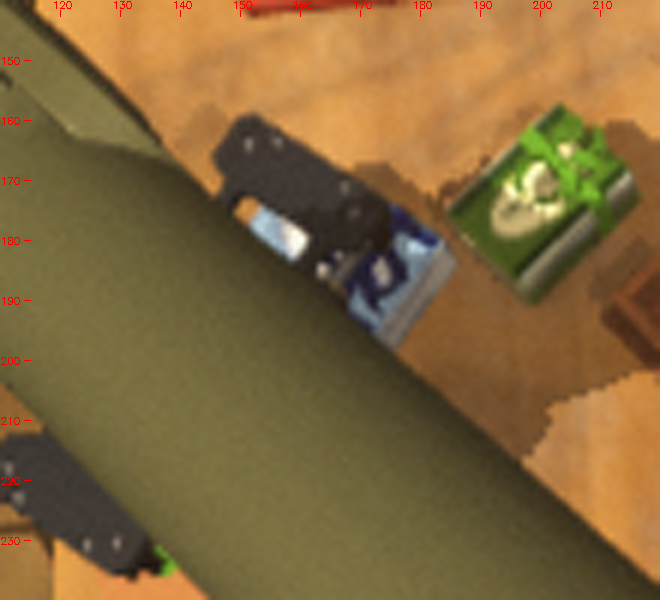

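```bash
python3 -m creep '[{"tx":0,"ty":0,"tz":0.015,"rx":0,"ry":0,"rz":0},{"tx":0,"ty":0,"tz":0.01,"rx":0,"ry":0,"rz":0},{"tx":0,"ty":0,"tz":0.0075,"rx":0,"ry":0,"rz":0},{"tx":0,"ty":0,"tz":0,"rx":0,"ry":0,"rz":0}]'
python3 -m creep '[{"tx":0,"ty":0,"tz":0,"rx":0,"ry":0,"rz":0},{"tx":0,"ty":0,"tz":0,"rx":0,"ry":0,"rz":0},{"tx":0,"ty":0,"tz":0,"rx":0,"ry":0,"rz":0}]' 0.015 20
python3 - <<'E'
from h import *
crop(cam("side"),160,200,110,120,5,"pics/r1.png",10)
E
```

```text
time_s: 33.08
tool_pos: [0.583, 0.286, 0.0346]
tool_rot: [-180.0, 0.1, 51.2]
force: [0.2, 0.2, 0.4]
grip_width: 0.0422
time_s: 33.45
tool_pos: [0.5839, 0.2864, 0.036]
tool_rot: [180.0, -0.0, 51.2]
force: [0.5, 0.1, 1.0]
grip_width: 0.026
```

View pics/r1.png

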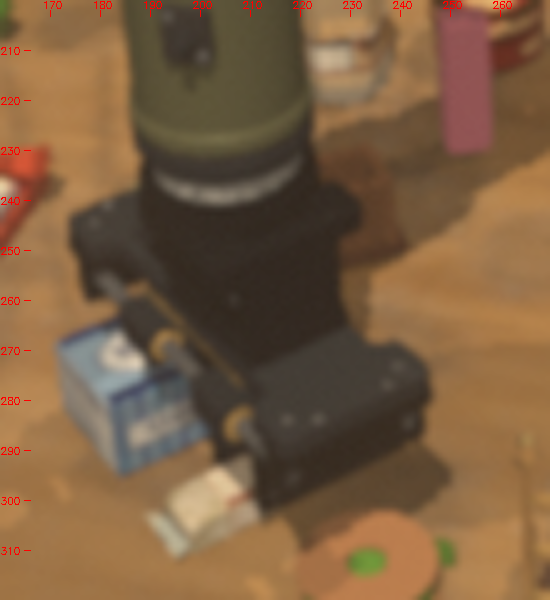

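```bash
python3 -m creep '[{"tx":0,"ty":0,"tz":-0.015,"rx":0,"ry":0,"rz":0},{"tx":0,"ty":0,"tz":-0.04,"rx":0,"ry":0,"rz":0},{"tx":0,"ty":0,"tz":-0.05,"rx":0,"ry":0,"rz":0},{"tx":0,"ty":0,"tz":-0.045,"rx":0,"ry":0,"rz":0},{"tx":0,"ty":0,"tz":-0.025,"rx":0,"ry":0,"rz":0},{"tx":-0.0294,"ty":0.0254,"tz":0,"rx":0,"ry":0,"rz":0},{"tx":-0.0294,"ty":0.0254,"tz":0,"rx":0,"ry":0,"rz":0},{"tx":-0.0294,"ty":0.0254,"tz":0,"rx":0,"ry":0,"rz":0},{"tx":-0.0294,"ty":0.0254,"tz":0,"rx":0,"ry":0,"rz":0},{"tx":-0.0294,"ty":0.0254,"tz":0,"rx":0,"ry":0,"rz":0},{"tx":-0.0294,"ty":0.0254,"tz":0,"rx":0,"ry":0,"rz":0},{"tx":-0.0294,"ty":0.0254,"tz":0,"rx":0,"ry":0,"rz":0},{"tx":-0.0294,"ty":0.0254,"tz":0,"rx":0,"ry":0,"rz":0},{"tx":-0.0294,"ty":0.0254,"tz":0,"rx":0,"ry":0,"rz":0},{"tx":-0.0294,"ty":0.0254,"tz":0,"rx":0,"ry":0,"rz":0},{"tx":-0.0294,"ty":0.0254,"tz":0,"rx":0,"ry":0,"rz":0},{"tx":-0.0294,"ty":0.0254,"tz":0,"rx":0,"ry":0,"rz":0},{"tx":-0.0294,"ty":0.0254,"tz":0,"rx":0,"ry":0,"rz":0},{"tx":-0.0294,"ty":0.0254,"tz":0,"rx":0,"ry":0,"rz":0},{"tx":-0.0294,"ty":0.0254,"tz":0,"rx":0,"ry":0,"rz":0}]'
python3 -m creep '[{"tx":0,"ty":0,"tz":0,"rx":0,"ry":0,"rz":-9.8},{"tx":0,"ty":0,"tz":0,"rx":0,"ry":0,"rz":-9.8},{"tx":0,"ty":0,"tz":0,"rx":0,"ry":0,"rz":-9.8},{"tx":0,"ty":0,"tz":0,"rx":0,"ry":0,"rz":-9.8},{"tx":0,"ty":0,"tz":0,"rx":0,"ry":0,"rz":-9.8},{"tx":0,"ty":0,"tz":0,"rx":0,"ry":0,"rz":-9.8},{"tx":0,"ty":0,"tz":0,"rx":0,"ry":0,"rz":0}]'
python3 - <<'E'
from h import *
go(.604,-.2955,.09,110)
s=cam("side");t=cam("top");tp=env.get_obs()["tool_pos"]
crop(s,210,90,110,110,6,"pics/u1.png",10)
crop(t,310,120,110,90,7,"pics/u2.png",10)
E
```

```text
time_s: 36.0
tool_pos: [0.6047, -0.297, 0.2118]
tool_rot: [179.9, -0.0, 51.3]
force: [0.2, 0.6, -0.6]
grip_width: 0.0258
time_s: 36.88
tool_pos: [0.6047, -0.296, 0.2115]
tool_rot: [180.0, 0.0, 109.9]
force: [0.8, -0.9, -0.9]
grip_width: 0.0258
t 36.88 pos [ 0.6047 -0.296   0.2115] rot [179.9594   0.0134 109.9431] w 0.0258 F [ 0.8479 -0.8792 -0.9216]
shift first(tool): [ 0.0007 -0.0005  0.1215]  then turn: [ 0.0406  0.0134 -0.0568]  | shift if turned first: [ 0.0007 -0.0005  0.1215]
```

View pics/u1.png

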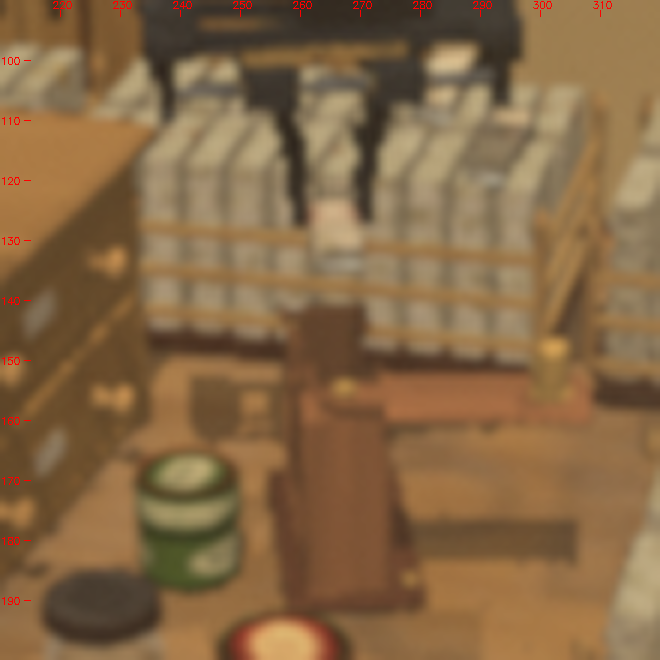

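View pics/u2.png

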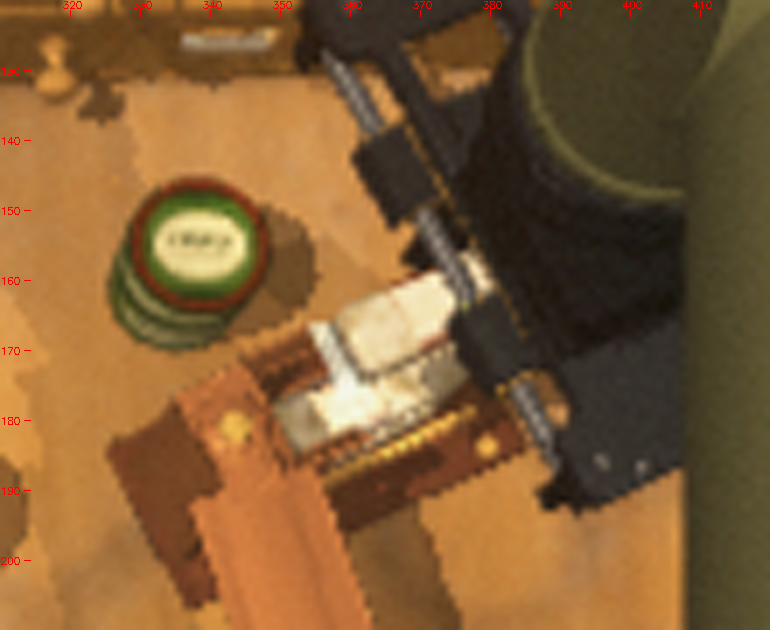

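```bash
python3 - <<'E'
from h import *
t=cam("top");tp=env.get_obs()["tool_pos"];a=np.radians(20)
for p in[(354.5,166.5),(361,175)]:
    q=onz(t,p,tp[2]-.026)[:2]-[.604,-.2957];print(q@[np.cos(a),np.sin(a)],q@[-np.sin(a),np.cos(a)])
E
python3 -m creep '[{"tx":0.0007,"ty":-0.0005,"tz":0.025,"rx":0,"ry":0,"rz":0},{"tx":0,"ty":0,"tz":0.025,"rx":0,"ry":0,"rz":0},{"tx":0,"ty":0,"tz":0.015,"rx":0,"ry":0,"rz":0},{"tx":0,"ty":0,"tz":0.01,"rx":0,"ry":0,"rz":0},{"tx":0,"ty":0,"tz":0.01,"rx":0,"ry":0,"rz":0},{"tx":0,"ty":0,"tz":0,"rx":0,"ry":0,"rz":0}]'
python3 -m creep '[{"tx":0,"ty":0,"tz":0.012,"rx":0,"ry":0,"rz":0},{"tx":0,"ty":0,"tz":0.012,"rx":0,"ry":0,"rz":0},{"tx":0,"ty":0,"tz":0.01,"rx":0,"ry":0,"rz":0},{"tx":0,"ty":0,"tz":0,"rx":0,"ry":0,"rz":0}]'
```

```text
0.011092204344008932 0.04927144843973229
-0.01473049872686704 0.045272261258927055
time_s: 37.78
tool_pos: [0.6036, -0.2955, 0.1251]
tool_rot: [-180.0, -0.0, 110.0]
force: [0.5, 0.3, -0.2]
grip_width: 0.0259
time_s: 38.28
tool_pos: [0.6033, -0.2953, 0.0903]
tool_rot: [-179.9, -0.1, 110.0]
force: [0.5, -0.2, 0.1]
grip_width: 0.0258
```

```bash
python3 -m creep '[{"tx":0,"ty":0,"tz":0.002,"rx":0,"ry":0,"rz":0},{"tx":0,"ty":0,"tz":0.001,"rx":0,"ry":0,"rz":0},{"tx":0,"ty":0,"tz":0,"rx":0,"ry":0,"rz":0}]'
python3 -m creep '[{"tx":0,"ty":0,"tz":0,"rx":0,"ry":0,"rz":0},{"tx":0,"ty":0,"tz":0,"rx":0,"ry":0,"rz":0},{"tx":0,"ty":0,"tz":0,"rx":0,"ry":0,"rz":0},{"tx":0,"ty":0,"tz":-0.02,"rx":0,"ry":0,"rz":0},{"tx":0,"ty":0,"tz":-0.05,"rx":0,"ry":0,"rz":0},{"tx":0,"ty":0,"tz":-0.06,"rx":0,"ry":0,"rz":0},{"tx":0.04,"ty":0,"tz":0,"rx":0,"ry":0,"rz":0},{"tx":0.045,"ty":0,"tz":0,"rx":0,"ry":0,"rz":0},{"tx":0.045,"ty":0,"tz":0,"rx":0,"ry":0,"rz":0},{"tx":0.045,"ty":0,"tz":0,"rx":0,"ry":0,"rz":0},{"tx":0.045,"ty":0,"tz":0,"rx":0,"ry":0,"rz":0},{"tx":0.045,"ty":0,"tz":0,"rx":0,"ry":0,"rz":0},{"tx":0.045,"ty":0,"tz":0,"rx":0,"ry":0,"rz":0},{"tx":0.02,"ty":0,"tz":0,"rx":0,"ry":0,"rz":0}]' 0.034
python3 - <<'E'
from h import *
t=cam("top");s=cam("side")
crop(t,320,140,80,70,9,"pics/v2.png",10)
for n,c in(("t",t),("s",s)): cv2.imwrite(f"pics/full_{n}.png",cv2.resize(c["pixels"][:,:,::-1],(768,576)))
E
```

```text
time_s: 38.65
tool_pos: [0.604, -0.2957, 0.0889]
tool_rot: [180.0, 0.0, 110.0]
force: [-0.3, -0.5, -0.6]
grip_width: 0.0257
time_s: 40.4
tool_pos: [0.4905, 0.0173, 0.2201]
tool_rot: [179.9, 0.1, 110.3]
force: [0.5, -0.7, 0.8]
grip_width: 0.0338
```

View pics/v2.png

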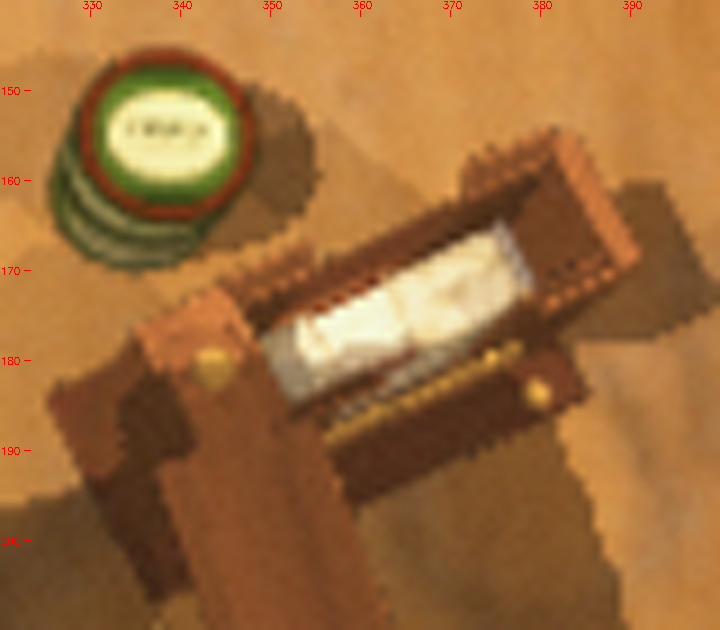

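View pics/full_t.png

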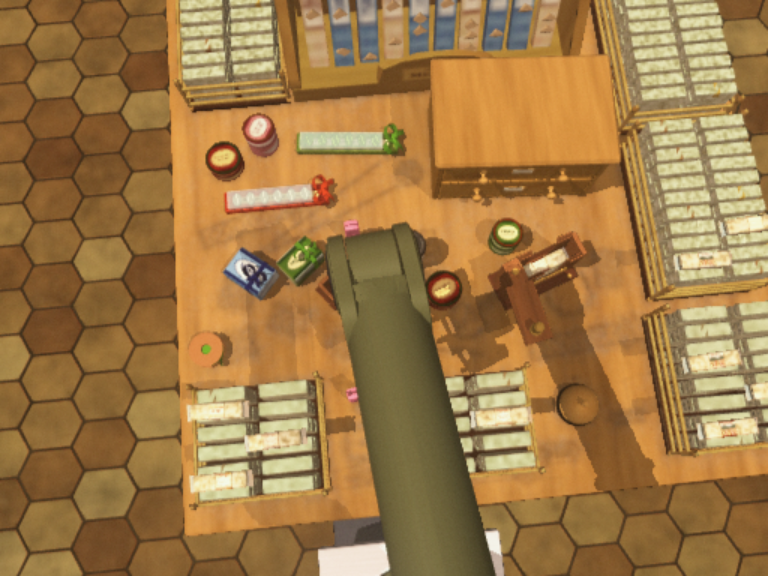

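View pics/full_s.png

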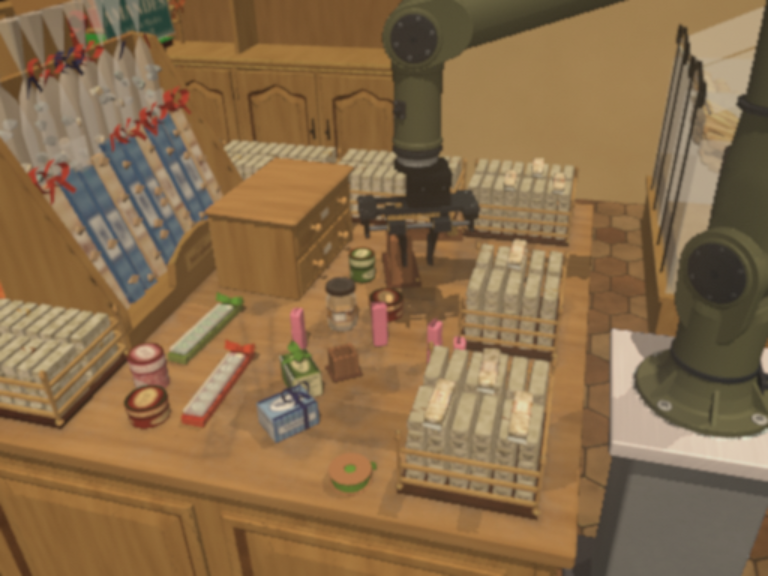

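```bash
python3 - <<'E'
from h import *
t=cam("top");a=np.radians(20)
for p in[(352.5,176),(356.5,183.3),(375.5,165),(379,172)]:
    q=onz(t,p,.064)[:2]-[.604,-.2957];print(q@[np.cos(a),np.sin(a)],q@[-np.sin(a),np.cos(a)])
print(env.get_obs()["time_s"]);env.sign_off()
E
```

```text
0.009776881745834975 0.026118900176936893
-0.012935719334039069 0.026101819711916757
0.009885731484533903 -0.04542535074440775
-0.011627580536606409 -0.044365793771505006
40.55
the job is handed in; nothing more can be done
```

I swung the cover aside and loaded all three bars into the magazine in the order asked: the bar from the holder, then the one from the tin, then the one from the counter. I handed the job in at about 40.6 s of the 72 s allowed.

- **Cover:** I took the knob and turned the cover about 97°. The mouth is fully clear and the cover stayed put.
- **First bar:** I pulled it out of the holder, laid it flat on free counter space, picked it up again across its width and let it fall about 34 mm down the shaft.
- **Second and third bars:** I picked these up where they lay and released them about 19 mm and 3 mm above the bar below.

**Last checks:**
- The top view shows the third bar lying straight along the shaft. Its sides are about 10 to 13 mm either side of the shaft's middle, and its far solid end is at about -45 mm. I took it as level because it lies straight.
- I could not directly see all three bars stacked. I checked each bar in the top view after its release.
- In the last views the visible cartons, tins, spool and tray bars look undisturbed. The gripper partly hid the holder and jar in the top view, but both look in place in the side view.
- The force readings I took stayed under 4 N, and the gripper is well clear of everything.

**Disagreements:** The two cameras placed the counter bar up to about 9 mm apart. I aimed between the two and opened the jaws wider, and it was gripped at the expected 26 mm. While the first bar was going into the shaft, the reading briefly reached about 2.6 N sideways. I shifted about 1 mm and it went away.

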